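# Set out a power supply's parts in its open chassis

## Robot

A 7-joint arm with a two-finger parallel gripper is mounted at the origin on the work surface. World frame = base frame: x ahead of the robot, y to its left, z up, the work surface at z = 0. Lengths are in m, angles in rad, forces in N, time in s.
With the tool pointing down it reaches from about 0.425 to 0.875 m from the base axis. Payload 9.9 kg.
Tool frame: the origin (TCP) lies midway between the tips of the shut fingers; the grasp point (between the pads) lies 19 mm behind it; z points along the fingers, y is the direction in which the jaws open and shut (so a half turn about z gives the same grasp; the last joint's range is limited). The gripper opens to 85 mm and grips with 20 to 120 N. Pads are 22 mm wide; open, the fingers measure 114 mm over their backs; the gripper's body (76 mm by 85 mm) begins 54 mm behind the grasp point. The pads swing forward as they close: fully open they stand 13 mm farther back than shut.
Start: joints at [-1.416, 0.576, 0.025, 1.437, -0.015, 1.129, -0.057], TCP at [0.16, 0.656, 0.231] pointing down, gripper open.
Joint ranges: [-2.76, 2.76], [-0.34, 2.15], [-1.52, 1.57], [0.19, 2.46], [-1.09, 4.23], [0.17, 1.99], [-2.82, 2.82]. Speed limits (rad/s): [2.22, 2.22, 3.01, 3.01, 3.14, 3.14, 3.14].

## Interface

Orientations are given as [roll, pitch, yaw] about the fixed x, y, z axes, in that order (R = Rz(yaw) Ry(pitch) Rx(roll)).
In Python, from plant import status, get_image, workorder, models gives the robot as it stands.
- The arm moves only by the tool drive_tool, never from a script. Its argument "commands" is a list of rows, each a list of 3 entries, a list of its own where there are three numbers: the shift along the tool's x, y, z as a fraction of full scale, then the turn, a rotation vector about the tool's x, y, z as a fraction of full scale, then the closure, from -1 (fully open) to 1 (shut), so that 0 is half open. In form: [[[tx, ty, tz], [wx, wy, wz], hand], ...]. A call has exactly 8 rows; each row is the pose to reach, as a shift and turn from the pose commanded when the call began, along the tool's axes at that moment; what a row does not reach only later rows make up. Full scale, the value 1, is 0.15 m for a shift and 90 degrees for a turn. A row lasts 1/8 s, in which the tool goes at most 62.5 mm and 10.7 degrees, less where a joint would pass 70% of its speed; a pose out of reach is approached as far as the arm can. A call with a number of a shift or a turn outside -1 to 1 is refused whole. A call with a gripper value outside its range is refused whole. The fingers move at their own pace and stop on an object; the grip force is fixed at half the most. Time passes only in rows, so rows that repeat a pose let the fingers close, or fill a call up. It gives the time, the measured TCP pose, the force and the opening at its end, in the units of the state.
- status.observe(): the state, without advancing time (a new reading comes with each control period).
- get_image(name): name is "scene" or "side" or "wrist"; returns a dict with "color" (480x640x3 uint8, red, green, blue), "camera_matrix" (3x3 intrinsics, pixels), "dist_coeffs" ([k1, k2, p1, p2, k3] as OpenCV has them; the pictures are not rectified), "R" (3x3) and "t" (3): a world point X has camera coordinates R X + t. Camera axes: x right, y down, z forward; pixel columns grow to the right and rows downward; lengths in m; the calibration is good to about 2 mm. A picture is of the moment at which its call begins. There is no depth.
- workorder.close_job(): hands the job in, once; it reports no verdict.
Trained networks look in a picture, given as the dict that the camera call returned (one of the last four; its "shot" number tells which), for a name from the list of things; names that differ only in an ending like _2 or _b are one class to them, and where a whole thing is asked for, a point or a joint stands for the part that bears it (a point fixed in the world has none). Each returns a list of dicts, best first, with "score" (0 to 1); they miss things now and then, are a little off and sometimes report something else, mostly with a low value. They report only what shows in the picture. A call takes as long as a camera call.
- models.silhouettes(picture, query): "pixels" (480x640 bool, what is visible of it) and "at" ([column, row] in pixels, amid what is visible of it).
- models.landmark_of(picture, query): "at" ([column, row] in pixels: a listed point, or the origin of a listed thing).
The state is a dict: "time_s": time; "qpos": joint angles; "joint_velocities": joint speeds; "tau": joint torques, N m; "tool_pos": TCP position; "eef_rot": TCP orientation; "wrist_force": force on the tool from outside, world axes, zero at the start; "moment": the same for the moment, N m; "width": opening from 0.0 (shut) to 1.0 (fully open).
Only numpy, scipy, OpenCV 4.12 (cv2) and the standard library are available. Lean on these libraries where they do the work, as an engineer would, in place of code of your own. Each camera call takes 0.05 s, during which the arm holds its last target. There are 200 camera calls.

## Task

Set out the parts of the small power supply in its open chassis, ready to be bolted down: stand the ring-shaped transformer on the round rubber pad by the mains inlet, with the round steel clamp plate centred on top of it, open side up, and lay the finned heat sink, fins up and lengthwise, on the rectangular thermal pad by the output terminals. Stand the capacitor upright midway between the transformer and the heat sink, on its printed ring, and set the square rectifier flat, lugs up, in front of the capacitor (on the side away from the rear panel), on the bare-metal square. Let go of everything, and leave the multimeter and the dish of screws where they are.

Things in the scene. Friction and masses are not known exactly. Their poses are not given: they have to be found in the camera images.
- transformer_mid (a point): Toroidal transformer: a thick yellow-brown film-wrapped ring lying flat, 60 mm outside diameter, 30 mm high, 18 mm hole, about 0.3 kg, loose. The point is its centre, half-way up; z is its upright axis.
- clamp_plate_mid (a point): Round steel clamp plate: a shallow bright dish 47 mm in diameter and 10 mm high, with an upright rim and a small bolt hole, lying flat with its open side up, about 50 g, loose. The point is its centre, half-way up (5 mm above its underside); z is its upright axis.
- heat_sink_mid (a point): Aluminium heat sink: a comb of seven straight fins on a base, 80 mm long (its x), 50 mm wide (its y) and 31 mm high, fins up and running lengthwise, about 0.16 kg, loose; the two outer fins can be squeezed across the 50 mm. The point is its centre, half-way up (15.5 mm above its underside).
- capacitor_mid (a point): Smoothing capacitor: a dark upright can 35 mm in diameter and 42 mm high, with two 4 mm screw terminals on top, about 70 g, loose. The point is the can's centre, 21 mm above its underside; z is its upright axis.
- rectifier_mid (a point): Bridge rectifier: a dark square metal block 28.5 x 28.5 x 10 mm with four thin lugs that stand 12 mm up from its top, about 35 g, loose. The point is the block's centre, 5 mm above its underside; x and y are square to its sides.
- round_pad (a point): Round black rubber pad, 64 mm in diameter, 2 mm thick, fixed on the chassis floor in front of the black mains inlet in the rear panel; the transformer's place. It lies 80 mm to the left or to the right of the chassis middle. The point is the centre of its top, 12 mm above the table; x points to the rear panel, as the chassis's x does.
- thermal_pad (a point): Rectangular pale-grey thermal pad, 84 mm (x) by 54 mm (y), 2 mm thick, fixed on the chassis floor in front of the two output binding posts in the rear panel; the heat sink's place. It lies 80 mm from the chassis middle, on the other side from the round pad. The point is the centre of its top, 12 mm above the table; x, its long direction, points to the rear panel.
- chassis_mid (a point): Fixed open metal chassis, 160 x 256 mm; rear panel to 54 mm and front lip to 19 mm above the table, sides open. The point is on its floor, 10 mm above the table, midway between the pads, in a printed white ring (37 mm): the capacitor's place. x points to the rear panel (76 mm off), y left along it. The rectifier's bare-metal square (34 mm, flush) is centred 55 mm to -x of the point.
- multimeter: Bystander: a black hand-held multimeter lying flat, 150 x 75 mm, 38 mm high, loose. Origin at the centre of its underside. To be left alone.
- screw_dish: Bystander: a round open steel dish of brass screws, 80 mm in diameter, 22 mm high, loose. Origin at the centre of its underside. To be left alone.

How it is judged:
At the end, for the whole second after the job is handed in: At rest, upright to 7 deg: transformer within 10 mm of the round pad's centre; plate on it within 8 mm; heat sink within 10 mm and 0.2 rad on its pad; capacitor on the floor within 12 mm of midway; rectifier on the floor within 12 mm each way of the bare square's centre (horizontal distance between transformer_mid and round_pad below 0.01 m and height (world z) of transformer_mid between 0.023 and 0.031 m and horizontal distance between clamp_plate_mid and transformer_mid below 0.008 m and z of clamp_plate_mid in the frame of transformer_mid between 0.016 and 0.024 m and horizontal distance between heat_sink_mid and thermal_pad below 0.01 m and height (world z) of heat_sink_mid between 0.0235 and 0.0315 m and angle between the x axis of heat_sink_mid and the x axis of thermal_pad, either way round below 0.2 rad and horizontal distance between capacitor_mid and chassis_mid below 0.012 m and height (world z) of capacitor_mid between 0.027 and 0.035 m and x of rectifier_mid in the frame of chassis_mid between -0.067 and -0.043 m and y of rectifier_mid in the frame of chassis_mid between -0.012 and 0.012 m and height (world z) of rectifier_mid between 0.011 and 0.019 m and angle between each of transformer_mid, clamp_plate_mid, heat_sink_mid, capacitor_mid, rectifier_mid's own z axis and vertical below 0.12 rad and linear speed of each of transformer, clamp_plate, heat_sink, capacitor, rectifier below 0.02 m/s); the robot touches nothing.
It fails at once if the multimeter or the dish of screws is shifted by more than 20 mm (distance of any of multimeter, screw_dish from where it was at the start of the episode above 0.02 m).
It also fails if it takes over 120 s, if anything falls off the work surface, if the arm or the gripper's body presses on something with over 40 N, if the wrist force passes 120 N, or if a joint passes its speed limit or range.

## Working session

There is one attempt and no reset: what is moved stays moved. The work goes in short steps, Python scripts to look and compute and a tool call to move; the robot and the scene stay as the last step left them, time stands still between calls to the robot, and variables do not carry over. Pictures are saved under pics/ and viewed, about 12 in all and at most 16, crops included, and the job is handed in when it is done.

Besides the shell and the picture viewer there is one more tool, called after "Emit:" as name(argument=value, ...), one argument or row to a line, values as JSON. drive_tool: Moves the arm, as the interface text tells. Its arguments: {"type":"object","properties":{"commands":{"type":"array"}},"required":["commands"]}

```bash
mkdir -p pics; ls; cat > h.py <<'E'
import numpy as np, cv2
from plant import status, get_image, workorder, models
from scipy.spatial.transform import Rotation as Rn
def ray(p,px):
    K=np.array(p["camera_matrix"]);d=np.array(p["dist_coeffs"]);R=np.array(p["R"]);t=np.array(p["t"])
    u=cv2.undistortPoints(np.array([[px]],float),K,d)[0,0]
    return -R.T@t, R.T@np.array([u[0],u[1],1.])
def onz(p,px,z):
    o,v=ray(p,px); return o+v*(z-o[2])/v[2]
def tri(obs):
    A=np.zeros((3,3));b=np.zeros(3)
    for p,px in obs:
        o,v=ray(p,px);v=v/np.linalg.norm(v);M=np.eye(3)-np.outer(v,v);A+=M;b+=M@o
    return np.linalg.solve(A,b)
def proj(p,X):
    return cv2.projectPoints(np.array(X,float).reshape(-1,3),cv2.Rodrigues(np.array(p["R"]))[0],np.array(p["t"],float),np.array(p["camera_matrix"]),np.array(p["dist_coeffs"]))[0][:,0]
def save(p,n,crop=None):
    im=p["color"][...,::-1]
    if crop: x0,y0,x1,y1=crop; im=cv2.resize(im[y0:y1,x0:x1],None,fx=2,fy=2)
    cv2.imwrite("pics/"+n,im)
H=dict(transformer_mid=.015,clamp_plate_mid=.005,heat_sink_mid=.0155,capacitor_mid=.021,rectifier_mid=.005,round_pad=.012,thermal_pad=.012,chassis_mid=.01,multimeter=0,screw_dish=0)
E
python3 - <<'E'
from h import *
np.set_printoptions(precision=4,suppress=True)
print(status.observe())
for c in("scene","side","wrist"):
    p=get_image(c);save(p,c+"0.png");o=-np.array(p["R"]).T@np.array(p["t"]);print(c,o)
    for n,z in H.items():
        for r in models.landmark_of(p,n)[:2]: print(n,round(r["score"],2),np.round(r["at"],1),onz(p,r["at"],z))
E
```

```text
pics
{'time_s': 0.0, 'qpos': array([-1.4158,  0.5765,  0.0248,  1.4379, -0.015 ,  1.129 , -0.0565]), 'joint_velocities': array([ 0.0012, -0.0008, -0.0008,  0.001 ,  0.0002, -0.0006, -0.0004]), 'tau': array([ -0.0002, -76.5764,   2.2508, -28.5984,   0.0154,   0.0129,
         0.    ]), 'tool_pos': array([0.1595, 0.6554, 0.2305]), 'eef_rot': array([-3.1399,  0.0001,  2.9028]), 'wrist_force': array([ 0.279 , -0.0497,  0.1914]), 'moment': array([0.0167, 0.0257, 0.0058]), 'width': 0.9978837275891069}
scene [ 0.8304 -0.7041  0.7727]
transformer_mid 0.63 [227.4 296.6] [ 0.3835 -0.2902  0.015 ]
clamp_plate_mid 0.54 [433.2 174.7] [0.6149 0.3017 0.005 ]
heat_sink_mid 0.81 [387.3 166.7] [0.4989 0.2624 0.0155]
heat_sink_mid 0.7 [383.6 221.3] [0.5739 0.0636 0.0155]
capacitor_mid 0.88 [287.2 303.8] [ 0.5023 -0.2511  0.021 ]
rectifier_mid 0.45 [344.8 149.3] [0.3574 0.2935 0.005 ]
round_pad 0.61 [342.3 257. ] [ 0.5384 -0.0802  0.012 ]
thermal_pad 0.69 [384.  220.1] [0.572  0.0713 0.012 ]
thermal_pad 0.46 [385.  165.1] [0.4892 0.2704 0.012 ]
chassis_mid 0.82 [366.5 235.2] [0.556  0.0079 0.01  ]
multi
[... 308 characters left out ...]
]
capacitor_mid 0.46 [350.1 205.2] [ 0.5027 -0.2553  0.021 ]
capacitor_mid 0.26 [281.9 292.1] [0.5646 0.0909 0.021 ]
rectifier_mid 0.59 [344.1 398.3] [0.3668 0.2845 0.005 ]
rectifier_mid 0.45 [382.1 178.8] [ 0.4494 -0.4294  0.005 ]
round_pad 0.77 [319.1 250.5] [ 0.5307 -0.069   0.012 ]
thermal_pad 0.78 [281.5 292.3] [0.5688 0.0846 0.012 ]
thermal_pad 0.35 [385.2 180. ] [ 0.4377 -0.4157  0.012 ]
chassis_mid 0.82 [303. 270.] [0.5469 0.0035 0.01  ]
chassis_mid 0.21 [220.7 371.4] [0.6071 0.3056 0.01  ]
multimeter 0.76 [383.5 179.1] [ 0.4462 -0.4364  0.    ]
multimeter 0.58 [351.9 207.2] [ 0.502  -0.2745  0.    ]
screw_dish 0.67 [304.  205.2] [ 0.6329 -0.2437  0.    ]
wrist [0.0816 0.6749 0.3732]
```

View pics/scene0.png

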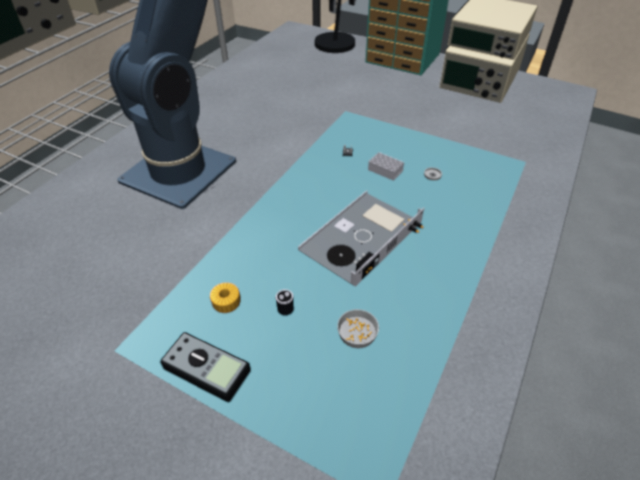

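View pics/side0.png

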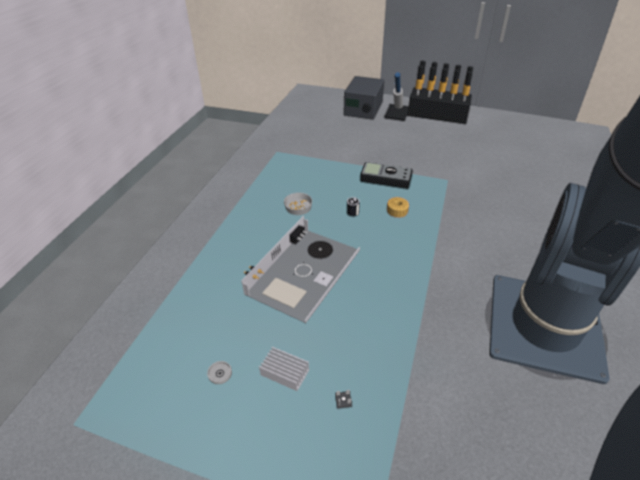

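Everything shows: in the scene view the round pad is at (342,255) by the inlet, the thermal pad at (384,217), the ring at (363,236) and the bare square at (345,225). The rear panel faces +x. The side view agrees. I'll move over the heat sink first and refine there with the wrist camera.

Emit:
drive_tool(
  commands=[
    [[-0.2, -0.15, 0], [0, 0, 0], -1],
    [[-0.4, -0.3, 0], [0, 0, 0], -1],
    [[-0.6, -0.45, 0], [0, 0, 0], -1],
    [[-0.8, -0.6, 0], [0, 0, 0], -1],
    [[-0.92, -0.67, 0], [0, 0, 0], -1],
    [[-0.92, -0.67, 0], [0, 0, 0], -1],
    [[-0.92, -0.67, 0], [0, 0, 0], -1],
    [[-0.92, -0.67, 0], [0, 0, 0], -1],
  ],
)

```text
time_s: 2.65
tool_pos: [0.2687, 0.5267, 0.2311]
eef_rot: [3.142, -0.001, 2.905]
wrist_force: [-0.0, 0.8, -0.3]
width: 1.0
```

Emit:
drive_tool(
  commands=[
    [[-0.2, -0.15, 0], [0, 0, 0], -1],
    [[-0.4, -0.3, 0], [0, 0, 0], -1],
    [[-0.6, -0.45, 0], [0, 0, 0], -1],
    [[-0.8, -0.6, 0], [0, 0, 0], -1],
    [[-0.92, -0.67, 0], [0, 0, 0], -1],
    [[-0.92, -0.67, 0], [0, 0, 0], -1],
    [[-0.92, -0.67, 0], [0, 0, 0], -1],
    [[-0.92, -0.67, 0], [0, 0, 0], -1],
  ],
)

```text
time_s: 3.65
tool_pos: [0.3792, 0.3965, 0.2312]
eef_rot: [3.141, -0.001, 2.905]
wrist_force: [-0.4, 0.2, 0.5]
width: 1.001
```

Emit:
drive_tool(
  commands=[
    [[-0.2, -0.15, 0], [0, 0, 0], -1],
    [[-0.4, -0.3, 0], [0, 0, 0], -1],
    [[-0.6, -0.45, 0], [0, 0, 0], -1],
    [[-0.8, -0.6, 0], [0, 0, 0], -1],
    [[-0.92, -0.67, 0], [0, 0, 0], -1],
    [[-0.92, -0.67, 0], [0, 0, 0], -1],
    [[-0.92, -0.67, 0], [0, 0, 0], -1],
    [[-0.92, -0.67, 0], [0, 0, 0], -1],
  ],
)

```text
time_s: 4.65
tool_pos: [0.4896, 0.2664, 0.2313]
eef_rot: [3.141, -0.001, 2.905]
wrist_force: [0.1, 0.2, 0.1]
width: 0.999
```

```bash
cat >> h.py <<'E'
np.set_printoptions(precision=4,suppress=True)
def look(cam,names,z={},k=1):
    p=get_image(cam)
    for n in names:
        for r in models.landmark_of(p,n)[:k]: print(n,round(r["score"],2),np.round(r["at"],1),onz(p,r["at"],z.get(n,H[n])))
    return p
def go(x,y,z,yaw):
    s=status.observe();a=s["eef_rot"];R=Rn.from_euler("xyz",a)
    d=R.inv().apply(np.array([x,y,z])-s["tool_pos"])/.15
    T=Rn.from_euler("xyz",[np.pi,0,yaw])
    w=(R.inv()*T).as_rotvec()/(np.pi/2)
    print("shift",d,"turn",w,"from",s["tool_pos"],a,"w",s["width"],"t",s["time_s"])
E
python3 - <<'E'
from h import *
p=look("wrist",["heat_sink_mid","rectifier_mid","clamp_plate_mid"])
save(p,"w1.png")
print(np.array(p["R"]),p["camera_matrix"])
for n in["heat_sink_mid"]:
    r=models.silhouettes(p,n)[0]; m=r["pixels"].astype(np.uint8)
    c=max(cv2.findContours(m,0,1)[0],key=cv2.contourArea); b=cv2.boxPoints(cv2.minAreaRect(c)); print(r["score"],m.sum())
    print(b); print(np.array([onz(p,q,.031) for q in b]))
E
```

```text
heat_sink_mid 0.74 [314.  198.3] [0.4909 0.2654 0.0155]
rectifier_mid 0.7 [309.3  56.6] [0.3667 0.291  0.005 ]
clamp_plate_mid 0.63 [379.8 292.6] [0.609 0.309 0.005]
[[ 0.2335  0.9724 -0.0005]
 [ 0.9238 -0.2216  0.3121]
 [ 0.3034 -0.0734 -0.95  ]] [[385.2631   0.     314.4785]
 [  0.     385.2631 234.1907]
 [  0.       0.       1.    ]]
0.69 4537
[[281.4664 158.8144]
 [337.434  152.7639]
 [346.8809 240.148 ]
 [290.9133 246.1986]]
[[0.4461 0.2467 0.031 ]
 [0.4525 0.2959 0.031 ]
 [0.5338 0.287  0.031 ]
 [0.5273 0.2343 0.031 ]]
```

View pics/w1.png

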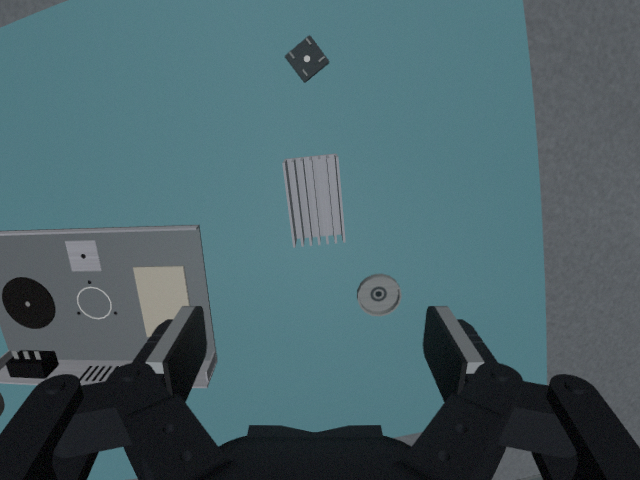

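The wrist view shows the heat sink at (314,199), rectifier at (307,59), plate at (379,294), ring at (95,303), round pad at (28,303) and bare square at (84,256).

```bash
python3 - <<'E'
from h import *
p=get_image("wrist")
r=onz(p,(28,303),.012);c=onz(p,(95,303),.01);s=onz(p,(84,256),.01);print(r,c,s)
d=c-s;print("yaw from square",np.arctan2(d[1],d[0]),np.hypot(*d[:2]));d=c-r;print("yaw from pad",np.arctan2(-d[0],d[1]),np.hypot(*d[:2]))
a,b=onz(p,(0,232),.019),onz(p,(199,227),.019);d=b-a;print("lip",np.arctan2(-d[0],d[1]))
go(.490,.266,.1,-.12+np.pi)
E
```

```text
[ 0.5313 -0.0737  0.012 ] [0.5491 0.0042 0.01  ] [0.4951 0.0157 0.01  ]
yaw from square -0.2103859278727427 0.05515064059766393
yaw from pad -0.22411441414514996 0.07990030379795866
lip -0.21373854722341665
shift [0.004  0.0045 0.8755] turn [-0.      0.     -0.0753] from [0.4904 0.2652 0.2313] [-3.1416  0.      2.9033] w 1.0024757588747333 t 4.95
```

Emit:
drive_tool(
  commands=[
    [[0, 0, 0.2], [0, 0, -0.03], -1],
    [[0, 0, 0.4], [0, 0, -0.075], -1],
    [[0, 0, 0.6], [0, 0, -0.075], -1],
    [[0, 0, 0.8], [0, 0, -0.075], -1],
    [[0, 0, 0.88], [0, 0, -0.075], -1],
    [[0, 0, 0.88], [0, 0, -0.075], -1],
    [[0, 0, 0.88], [0, 0, -0.075], -1],
    [[0, 0, 0.88], [0, 0, -0.075], -1],
  ],
)

```text
time_s: 5.95
tool_pos: [0.4911, 0.2653, 0.1003]
eef_rot: [3.141, 0.001, 3.021]
wrist_force: [0.3, 0.7, 0.7]
width: 0.998
```

Emit:
drive_tool(
  commands=[
    [[0, 0, 0.15], [0, 0, 0], -1],
    [[0, 0, 0.3], [0, 0, 0], -1],
    [[0, 0, 0.45], [0, 0, 0], -1],
    [[0, 0, 0.55], [0, 0, 0], -1],
    [[0, 0, 0.62], [0, 0, 0], -1],
    [[0, 0, 0.62], [0, 0, 0], -1],
    [[0, 0, 0.62], [0, 0, 0], 1],
    [[0, 0, 0.62], [0, 0, 0], 1],
  ],
)

```text
time_s: 6.95
tool_pos: [0.491, 0.2652, 0.0069]
eef_rot: [3.141, 0.001, 3.021]
wrist_force: [-0.3, 0.5, 0.7]
width: 0.607
```

Emit:
drive_tool(
  commands=[
    [[0, 0, 0], [0, 0, 0], 1],
    [[0, 0, 0], [0, 0, 0], 1],
    [[0, 0, 0], [0, 0, 0], 1],
    [[0, 0, 0], [0, 0, 0], 1],
    [[0, 0, -0.1], [0, 0, 0], 1],
    [[0, 0, -0.2], [0, 0, 0], 1],
    [[0, 0, -0.3], [0, 0, 0], 1],
    [[0, 0, -0.5], [0, 0, 0], 1],
  ],
)

```text
time_s: 7.95
tool_pos: [0.4901, 0.2647, 0.0821]
eef_rot: [-3.141, -0.001, 3.021]
wrist_force: [-0.3, 0.0, -1.4]
width: 0.572
```

```bash
python3 - <<'E'
from h import *
p=get_image("wrist");save(p,"w2.png",(120,240,520,480))
go(.566,.082,.1,-.215+np.pi)
E
```

```text
shift [-0.6383 -1.1554 -0.0934] turn [0.0018 0.002  0.0597] from [0.492  0.2656 0.0861] [3.1389 0.0033 3.0203] w 0.5687088734145224 t 8.0
```

View pics/w2.png

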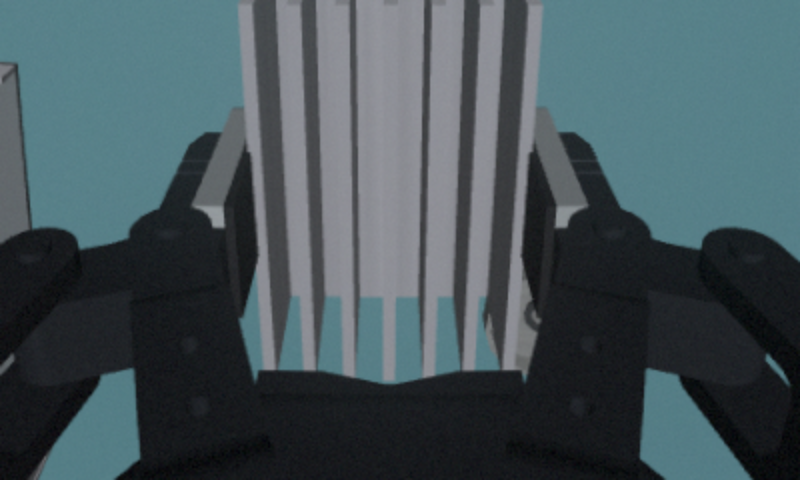

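The heat sink is held squarely between the pads, centred across its fins. I'll carry it to the thermal pad.

Emit:
drive_tool(
  commands=[
    [[-0.12, -0.2, -0.05], [0, 0, 0.02], 1],
    [[-0.24, -0.4, -0.09], [0, 0, 0.04], 1],
    [[-0.36, -0.6, -0.09], [0, 0, 0.06], 1],
    [[-0.48, -0.8, -0.09], [0, 0, 0.06], 1],
    [[-0.58, -0.95, -0.09], [0, 0, 0.06], 1],
    [[-0.64, -0.99, -0.09], [0, 0, 0.06], 1],
    [[-0.64, -0.99, -0.09], [0, 0, 0.06], 1],
    [[-0.64, -0.99, -0.09], [0, 0, 0.06], 1],
  ],
)

```text
time_s: 9.0
tool_pos: [0.5674, 0.1076, 0.0949]
eef_rot: [3.141, -0.001, 2.928]
wrist_force: [-0.9, 0.3, -1.7]
width: 0.575
```

```bash
python3 - <<'E'
from h import *
p=look("wrist",["heat_sink_mid","round_pad","chassis_mid"],{"heat_sink_mid":.0155+.095})
go(.566,.082,.02,-.215+np.pi)
E
```

```text
heat_sink_mid 0.55 [313.1 323.8] [0.564  0.1078 0.1105]
round_pad 0.86 [ 35.1 249.1] [ 0.5326 -0.0722  0.012 ]
chassis_mid 0.71 [151.8 247.7] [0.5488 0.0056 0.01  ]
shift [-0.0253 -0.1647  0.4984] turn [ 0.0001 -0.0002  0.0007] from [0.5676 0.1069 0.0948] [ 3.1415 -0.0004  2.9278] w 0.5712060307849675 t 9.2
```

Emit:
drive_tool(
  commands=[
    [[-0.015, -0.1, 0], [0, 0, 0], 1],
    [[-0.03, -0.17, 0.05], [0, 0, 0], 1],
    [[-0.03, -0.17, 0.15], [0, 0, 0], 1],
    [[-0.03, -0.17, 0.27], [0, 0, 0], 1],
    [[-0.03, -0.17, 0.37], [0, 0, 0], 1],
    [[-0.03, -0.17, 0.45], [0, 0, 0], 1],
    [[-0.03, -0.17, 0.5], [0, 0, 0], 1],
    [[-0.03, -0.17, 0.5], [0, 0, 0], 1],
  ],
)

```text
time_s: 10.2
tool_pos: [0.567, 0.0802, 0.0195]
eef_rot: [3.142, 0.0, 2.926]
wrist_force: [0.3, -0.1, -1.4]
width: 0.571
```

Emit:
drive_tool(
  commands=[
    [[0, 0, 0], [0, 0, 0], 1],
    [[0, 0, 0], [0, 0, 0], -0.5],
    [[0, 0, 0], [0, 0, 0], -0.7],
    [[0, 0, 0], [0, 0, 0], -0.7],
    [[0, 0, -0.2], [0, 0, 0], -0.7],
    [[0, 0, -0.5], [0, 0, 0], -0.7],
    [[0, 0, -0.8], [0, 0, 0], -0.8],
    [[0, 0, -1], [0, 0, 0], -1],
  ],
)

```text
time_s: 11.2
tool_pos: [0.5674, 0.0801, 0.1721]
eef_rot: [3.141, 0.002, 2.926]
wrist_force: [0.0, 0.1, -0.4]
width: 0.997
```

```bash
python3 - <<'E'
from h import *
p=look("wrist",["heat_sink_mid","round_pad","chassis_mid"],{"heat_sink_mid":.0275})
save(p,"w3.png")
go(.45,-.2,.23,-.215+np.pi)
E
```

```text
heat_sink_mid 0.88 [313.3 217.5] [0.5679 0.0791 0.0275]
round_pad 0.67 [126.5 208.2] [ 0.5313 -0.0707  0.012 ]
chassis_mid 0.85 [221.5 209. ] [0.5497 0.0062 0.01  ]
shift [ 0.3627 -1.991  -0.4002] turn [ 0.0003  0.0006 -0.0001] from [0.567  0.0802 0.1702] [3.1411 0.0009 2.9264] w 0.9985732969590041 t 11.4
```

View pics/w3.png

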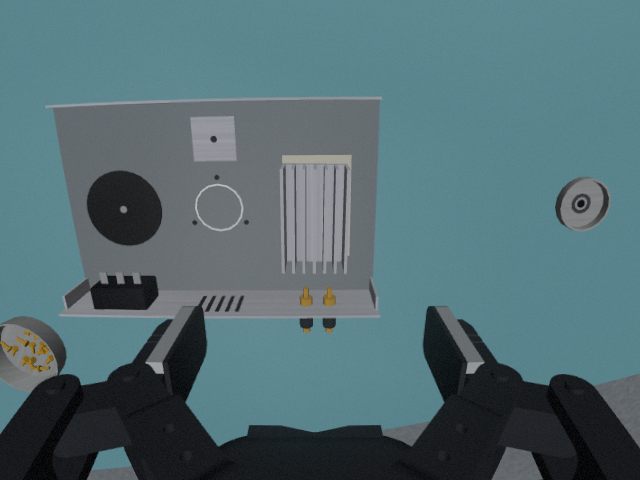

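The heat sink sits on the thermal pad, with its pixel centre at (314,217). A strip of pad shows in front and at the right. I'll get the pad centre from the pad's front edge, then head for the transformer.

```bash
python3 - <<'E'
from h import *
p=get_image("wrist")
a,b=onz(p,(282,155.5),.012),onz(p,(351.5,155.5),.012)
print(a,b,(a+b)/2+.042*np.array([np.cos(-.215),np.sin(-.215),0]))
c=onz(p,(219,207.5),.01);r=onz(p,(124.5,208),.012);s=onz(p,(214,139),.01);print("ring",c,"rp",r,"sq",s)
f=[onz(p,q,.043) for q in((282,165.5),(347.5,166),(283,273.5),(347,273.5))];print("fins",f,np.mean(f,0),(f[2]-f[0])[:2])
E
```

```text
[0.5174 0.0652 0.012 ] [0.5288 0.1176 0.012 ] [0.5641 0.0825 0.012 ]
ring [0.547  0.0051 0.01  ] rp [ 0.53   -0.0713  0.012 ] sq [0.4938 0.0167 0.01  ]
fins [array([0.5211, 0.0669, 0.043 ]), array([0.5312, 0.1114, 0.043 ]), array([0.6009, 0.0482, 0.043 ]), array([0.6112, 0.0958, 0.043 ])] [0.5661 0.0806 0.043 ] [ 0.0798 -0.0188]
```

Emit:
drive_tool(
  commands=[
    [[0.05, -0.25, -0.1], [0, 0, 0], -1],
    [[0.1, -0.5, -0.2], [0, 0, 0], -1],
    [[0.15, -0.75, -0.3], [0, 0, 0], -1],
    [[0.2, -1, -0.4], [0, 0, 0], -1],
    [[0.2, -1, -0.4], [0, 0, 0], -1],
    [[0.2, -1, -0.4], [0, 0, 0], -1],
    [[0.2, -1, -0.4], [0, 0, 0], -1],
    [[0.2, -1, -0.4], [0, 0, 0], -1],
  ],
)

```text
time_s: 12.45
tool_pos: [0.5056, -0.0591, 0.2292]
eef_rot: [-3.142, -0.001, 2.928]
wrist_force: [-0.5, -0.6, 0.3]
width: 0.999
```

Emit:
drive_tool(
  commands=[
    [[0.05, -0.25, 0], [0, 0, 0], -1],
    [[0.1, -0.5, 0], [0, 0, 0], -1],
    [[0.15, -0.75, 0], [0, 0, 0], -1],
    [[0.2, -1, 0], [0, 0, 0], -1],
    [[0.2, -1, 0], [0, 0, 0], -1],
    [[0.2, -1, 0], [0, 0, 0], -1],
    [[0.2, -1, 0], [0, 0, 0], -1],
    [[0.2, -1, 0], [0, 0, 0], -1],
  ],
)

```text
time_s: 13.45
tool_pos: [0.4447, -0.1993, 0.2297]
eef_rot: [3.141, -0.0, 2.928]
wrist_force: [-0.3, -0.4, -0.9]
width: 1.0
```

```bash
python3 - <<'E'
from h import *
p=look("wrist",["transformer_mid","capacitor_mid","screw_dish","multimeter"])
save(p,"w4.png")
r=models.silhouettes(p,"transformer_mid")[0];print(r["at"],onz(p,r["at"],.02))
go(.3825,-.295,.11,-.215+np.pi)
E
```

```text
transformer_mid 0.77 [201.7 152.3] [ 0.3813 -0.292   0.015 ]
capacitor_mid 0.78 [273.7 259.9] [ 0.4964 -0.2515  0.021 ]
screw_dish 0.61 [326.7 365.2] [ 0.6446 -0.2281  0.    ]
multimeter 0.63 [ 95.1 240.2] [ 0.4435 -0.4354  0.    ]
[196.5, 151.5] [ 0.3794 -0.2949  0.02  ]
shift [ 0.2674 -0.7063  0.7987] turn [-0.  0. -0.] from [ 0.4443 -0.2001  0.2298] [-3.1416  0.      2.9266] w 0.9991224906927165 t 13.75
```

View pics/w4.png

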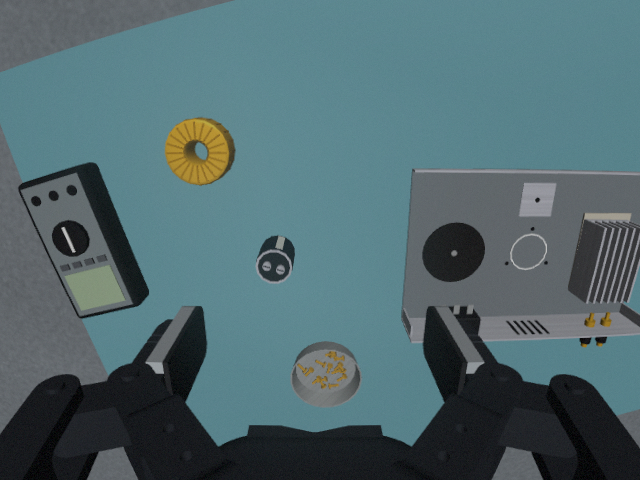

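The wrist view shows the transformer at (200,151), well clear of the multimeter, whose corner is at (97,165). The capacitor is at (274,262) and the dish at (326,372).

Emit:
drive_tool(
  commands=[
    [[0.06, -0.2, 0.15], [0, 0, 0], -1],
    [[0.12, -0.4, 0.3], [0, 0, 0], -1],
    [[0.2, -0.6, 0.45], [0, 0, 0], -1],
    [[0.27, -0.7, 0.6], [0, 0, 0], -1],
    [[0.27, -0.7, 0.7], [0, 0, 0], -1],
    [[0.27, -0.7, 0.7], [0, 0, 0], -1],
    [[0.27, -0.7, 0.7], [0, 0, 0], -1],
    [[0.27, -0.7, 0.7], [0, 0, 0], -1],
  ],
)

```text
time_s: 14.75
tool_pos: [0.3828, -0.2941, 0.1255]
eef_rot: [-3.141, 0.001, 2.927]
wrist_force: [-0.2, -0.3, -0.2]
width: 0.998
```

```bash
python3 - <<'E'
from h import *
p=look("wrist",["transformer_mid"])
im=cv2.cvtColor(p["color"],cv2.COLOR_RGB2HSV);m=cv2.inRange(im,(10,120,80),(30,255,255))
cs=cv2.findContours(m,cv2.RETR_CCOMP,cv2.CHAIN_APPROX_NONE)[0];cs=sorted(cs,key=cv2.contourArea)[::-1][:2]
for c in cs: e=cv2.fitEllipse(c);print(e,cv2.contourArea(c),onz(p,e[0],.03),onz(p,e[0],.018))
go(.382,-.293,.006,-.215+np.pi)
E
```

```text
transformer_mid 0.61 [319.9 224.5] [ 0.3796 -0.2898  0.015 ]
((315.66156005859375, 226.07530212402344), (87.97241973876953, 90.36138153076172), 177.34378051757812) 6238.0 [ 0.3756 -0.2919  0.03  ] [ 0.3792 -0.2926  0.018 ]
((316.1300964355469, 224.65975952148438), (17.21200942993164, 29.153377532958984), 95.54582214355469) 378.5 [ 0.3747 -0.2914  0.03  ] [ 0.3783 -0.2921  0.018 ]
shift [0.0067 0.0063 0.7956] turn [-0.0002  0.0006  0.0002] from [ 0.3827 -0.2941  0.1253] [-3.1413  0.001   2.9268] w 0.9974323592232952 t 14.85
```

Emit:
drive_tool(
  commands=[
    [[0.02, 0.01, 0.15], [0, 0, 0], -1],
    [[0.02, 0.01, 0.3], [0, 0, 0], -1],
    [[0.02, 0.01, 0.45], [0, 0, 0], -1],
    [[0.02, 0.01, 0.6], [0, 0, 0], -1],
    [[0.02, 0.01, 0.72], [0, 0, 0], -1],
    [[0.02, 0.01, 0.8], [0, 0, 0], -1],
    [[0.02, 0.01, 0.8], [0, 0, 0], -1],
    [[0.02, 0.01, 0.8], [0, 0, 0], 1],
  ],
)

```text
time_s: 15.85
tool_pos: [0.3799, -0.2922, 0.0053]
eef_rot: [-3.141, 0.001, 2.926]
wrist_force: [-0.3, -0.3, 0.2]
width: 0.815
```

Emit:
drive_tool(
  commands=[
    [[0, 0, 0], [0, 0, 0], 1],
    [[0, 0, 0], [0, 0, 0], 1],
    [[0, 0, 0], [0, 0, 0], 1],
    [[0, 0, -0.1], [0, 0, 0], 1],
    [[0, 0, -0.2], [0, 0, 0], 1],
    [[0, 0, -0.4], [0, 0, 0], 1],
    [[0, 0, -0.6], [0, 0, 0], 1],
    [[0, 0, -0.7], [0, 0, 0], 1],
  ],
)

```text
time_s: 16.85
tool_pos: [0.3799, -0.2922, 0.1123]
eef_rot: [-3.141, 0.002, 2.926]
wrist_force: [0.2, 0.2, -3.9]
width: 0.68
```

```bash
python3 - <<'E'
from h import *
p=look("wrist",["transformer_mid"],{"transformer_mid":.125})
im=cv2.cvtColor(p["color"],cv2.COLOR_RGB2HSV);m=cv2.inRange(im,(10,120,80),(30,255,255))
s=status.observe();R=Rn.from_euler("xyz",s["eef_rot"])
cs=cv2.findContours(m,cv2.RETR_CCOMP,cv2.CHAIN_APPROX_NONE)[0];cs=sorted(cs,key=cv2.contourArea)[::-1][:2]
for c in cs:
    e=cv2.fitEllipse(c);X=onz(p,e[0],s["tool_pos"][2]+.014);print(e,X,R.inv().apply(X-s["tool_pos"]))
save(p,"w5.png",(120,240,520,480))
go(.531,-.0725,.115,-.215+np.pi)
E
```

```text
transformer_mid 0.64 [318.5 320. ] [ 0.377 -0.29   0.125]
((314.6667175292969, 323.466064453125), (158.11172485351562, 160.5574951171875), 2.8531250953674316) [ 0.3776 -0.2916  0.1261] [ 0.0028  0.0002 -0.014 ]
((314.4070129394531, 319.3065490722656), (8.784425735473633, 26.171995162963867), 89.66956329345703) [ 0.3758 -0.2913  0.1261] [ 0.0046  0.0001 -0.014 ]
shift [-0.6681  1.6471 -0.0191] turn [-0.0007  0.0022 -0.0002] from [ 0.3803 -0.2925  0.1121] [-3.1404  0.0034  2.9263] w 0.68412597544887 t 16.95
```

View pics/w5.png

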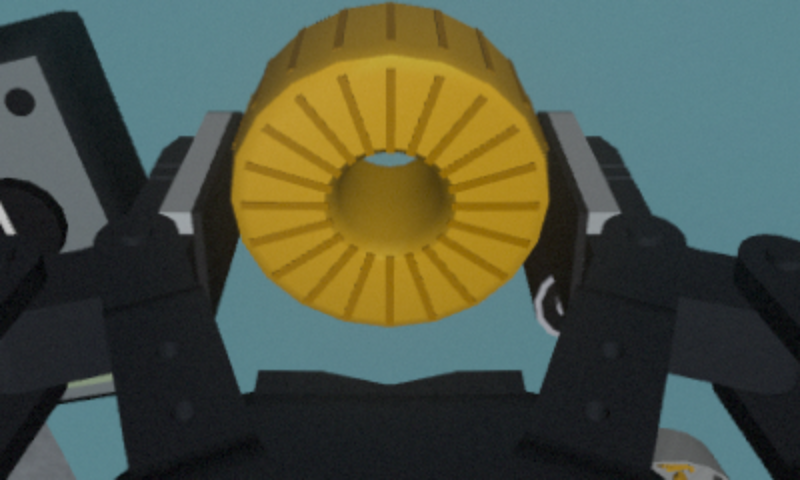

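The transformer is held; its top face is centred at about full-image pixel (315,335).

Emit:
drive_tool(
  commands=[
    [[-0.06, 0.15, -0.02], [0, 0, 0], 1],
    [[-0.12, 0.3, -0.02], [0, 0, 0], 1],
    [[-0.18, 0.45, -0.02], [0, 0, 0], 1],
    [[-0.24, 0.6, -0.02], [0, 0, 0], 1],
    [[-0.3, 0.73, -0.02], [0, 0, 0], 1],
    [[-0.33, 0.82, -0.02], [0, 0, 0], 1],
    [[-0.33, 0.82, -0.02], [0, 0, 0], 1],
    [[-0.33, 0.82, -0.02], [0, 0, 0], 1],
  ],
)

```text
time_s: 17.95
tool_pos: [0.4535, -0.1831, 0.1127]
eef_rot: [-3.141, -0.001, 2.925]
wrist_force: [0.3, -0.1, -3.4]
width: 0.679
```

Emit:
drive_tool(
  commands=[
    [[-0.06, 0.15, 0], [0, 0, 0], 1],
    [[-0.12, 0.3, 0], [0, 0, 0], 1],
    [[-0.18, 0.45, 0], [0, 0, 0], 1],
    [[-0.24, 0.6, 0], [0, 0, 0], 1],
    [[-0.3, 0.73, 0], [0, 0, 0], 1],
    [[-0.33, 0.8, 0], [0, 0, 0], 1],
    [[-0.33, 0.82, 0], [0, 0, 0], 1],
    [[-0.33, 0.82, 0], [0, 0, 0], 1],
  ],
)

```text
time_s: 18.95
tool_pos: [0.5283, -0.0734, 0.1127]
eef_rot: [-3.141, -0.001, 2.926]
wrist_force: [-0.3, -0.8, -3.2]
width: 0.681
```

```bash
python3 - <<'E'
from h import *
p=look("wrist",["chassis_mid","transformer_mid"],{"transformer_mid":.125})
s=status.observe();R=Rn.from_euler("xyz",s["eef_rot"])
for q in((315,335),):
    X=onz(p,q,s["tool_pos"][2]+.0247);print(X,R.inv().apply(X-s["tool_pos"]))
c=onz(p,models.landmark_of(p,"chassis_mid")[0]["at"],.01)
go(.531,-.0725,.019,-.215+np.pi)
E
```

```text
chassis_mid 0.76 [432.9 237.9] [0.5481 0.0041 0.01  ]
transformer_mid 0.72 [317.5 320.6] [ 0.526  -0.0717  0.125 ]
[ 0.5241 -0.0723  0.1375] [ 0.0045  0.0004 -0.0247]
shift [-0.0145  0.0101  0.6257] turn [-0.0002 -0.     -0.0008] from [ 0.5286 -0.0735  0.1129] [-3.1413 -0.0001  2.9254] w 0.6782853043482069 t 19.15
```

Emit:
drive_tool(
  commands=[
    [[-0.035, 0.01, 0.1], [0, 0, 0], 1],
    [[-0.035, 0.01, 0.22], [0, 0, 0], 1],
    [[-0.035, 0.01, 0.34], [0, 0, 0], 1],
    [[-0.035, 0.01, 0.45], [0, 0, 0], 1],
    [[-0.035, 0.01, 0.54], [0, 0, 0], 1],
    [[-0.035, 0.01, 0.6], [0, 0, 0], 1],
    [[-0.035, 0.01, 0.63], [0, 0, 0], 1],
    [[-0.035, 0.01, 0.63], [0, 0, 0], 1],
  ],
)

```text
time_s: 20.15
tool_pos: [0.5345, -0.0725, 0.0184]
eef_rot: [3.142, 0.0, 2.926]
wrist_force: [-0.0, 0.5, -3.5]
width: 0.678
```

Emit:
drive_tool(
  commands=[
    [[0, 0, 0], [0, 0, 0], 1],
    [[0, 0, 0], [0, 0, 0], -0.6],
    [[0, 0, 0], [0, 0, 0], -0.8],
    [[0, 0, 0], [0, 0, 0], -0.8],
    [[0, 0, -0.2], [0, 0, 0], -0.8],
    [[0, 0, -0.5], [0, 0, 0], -0.8],
    [[0, 0, -0.8], [0, 0, 0], -0.8],
    [[0, 0, -1], [0, 0, 0], -1],
  ],
)

```text
time_s: 21.15
tool_pos: [0.5348, -0.0726, 0.1705]
eef_rot: [3.141, 0.002, 2.926]
wrist_force: [0.5, 0.3, -0.2]
width: 1.0
```

```bash
python3 - <<'E'
from h import *
p=look("wrist",["chassis_mid","transformer_mid","round_pad"],{"transformer_mid":.027})
save(p,"w6.png")
go(.57,.26,.17,-.215+np.pi)
E
```

```text
chassis_mid 0.82 [411.8 209. ] [0.5496 0.0051 0.01  ]
transformer_mid 0.74 [314.4 216.1] [ 0.5341 -0.0726  0.027 ]
round_pad 0.89 [312.1 209. ] [ 0.532 -0.074  0.012]
shift [ 0.2408  2.2152 -0.0094] turn [ 0.0002  0.0006 -0.    ] from [ 0.5344 -0.0723  0.1685] [3.1413 0.0009 2.9265] w 0.9971687633643834 t 21.35
```

View pics/w6.png

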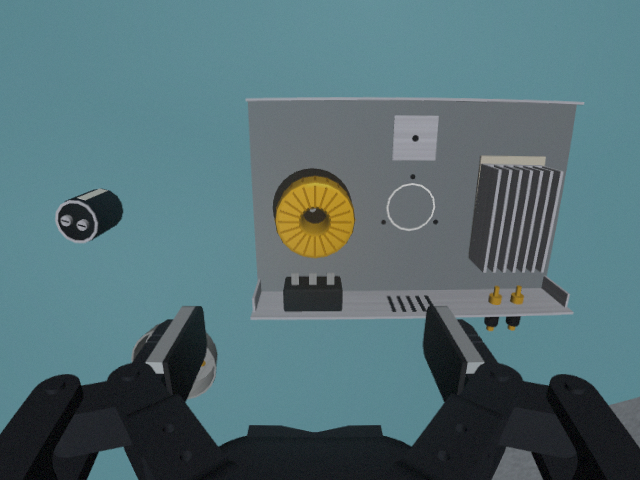

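The transformer sits on its pad with its top face centred at (315,218). A thin even crescent of pad shows behind it. Next is the plate.

Emit:
drive_tool(
  commands=[
    [[0, 0.2, 0], [0, 0, 0], -1],
    [[0, 0.45, 0], [0, 0, 0], -1],
    [[0, 0.7, 0], [0, 0, 0], -1],
    [[0, 0.86, 0], [0, 0, 0], -1],
    [[0, 0.86, 0], [0, 0, 0], -1],
    [[0, 0.86, 0], [0, 0, 0], -1],
    [[0, 0.86, 0], [0, 0, 0], -1],
    [[0, 0.86, 0], [0, 0, 0], -1],
  ],
)

```text
time_s: 22.35
tool_pos: [0.5618, 0.0526, 0.1683]
eef_rot: [-3.141, -0.0, 2.925]
wrist_force: [0.1, 0.0, -0.0]
width: 0.997
```

Emit:
drive_tool(
  commands=[
    [[0, 0.2, 0], [0, 0, 0], -0.4],
    [[0, 0.45, 0], [0, 0, 0], -0.4],
    [[0, 0.7, 0], [0, 0, 0], -0.4],
    [[0, 0.86, 0], [0, 0, 0], -0.4],
    [[0, 0.86, 0], [0, 0, 0], -0.4],
    [[0, 0.86, 0], [0, 0, 0], -0.4],
    [[0, 0.86, 0], [0, 0, 0], -0.4],
    [[0, 0.86, 0], [0, 0, 0], -0.4],
  ],
)

```text
time_s: 23.35
tool_pos: [0.5895, 0.1785, 0.1685]
eef_rot: [-3.141, 0.0, 2.925]
wrist_force: [-0.5, 0.3, -1.4]
width: 0.703
```

Emit:
drive_tool(
  commands=[
    [[0, 0.2, 0], [0, 0, 0], -0.4],
    [[0, 0.45, 0], [0, 0, 0], -0.4],
    [[0, 0.7, 0], [0, 0, 0], -0.4],
    [[0, 0.86, 0.2], [0, 0, 0], -0.4],
    [[0, 0.86, 0.4], [0, 0, 0], -0.4],
    [[0, 0.86, 0.5], [0, 0, 0], -0.4],
    [[0, 0.86, 0.5], [0, 0, 0], -0.4],
    [[0, 0.86, 0.5], [0, 0, 0], -0.4],
  ],
)

```text
time_s: 24.35
tool_pos: [0.6179, 0.3053, 0.0946]
eef_rot: [3.141, 0.002, 2.925]
wrist_force: [0.0, 0.1, 1.0]
width: 0.705
```

```bash
cat >> h.py <<'E'
def sil(p,n,z):
    for r in models.silhouettes(p,n)[:1]:
        c=max(cv2.findContours(r["pixels"].astype(np.uint8),0,1)[0],key=cv2.contourArea);e=cv2.fitEllipse(c)
        print("sil",n,round(r["score"],2),e,onz(p,e[0],z));return onz(p,e[0],z)
E
python3 - <<'E'
from h import *
p=look("wrist",["clamp_plate_mid"])
sil(p,"clamp_plate_mid",.006);save(p,"w7.png",(120,100,520,400))
go(.612,.304,.06,-.215+np.pi)
E
```

```text
clamp_plate_mid 0.92 [313. 226.] [0.6085 0.3064 0.005 ]
sil clamp_plate_mid 0.98 ((315.1600646972656, 229.93453979492188), (73.0484390258789, 73.82743835449219), 82.88751220703125) [0.611  0.3073 0.006 ]
shift [ 0.0348 -0.0192  0.2305] turn [ 0.0008  0.0009 -0.0004] from [0.6177 0.3057 0.0946] [3.1403 0.0014 2.926 ] w 0.7013260722528758 t 24.5
```

View pics/w7.png

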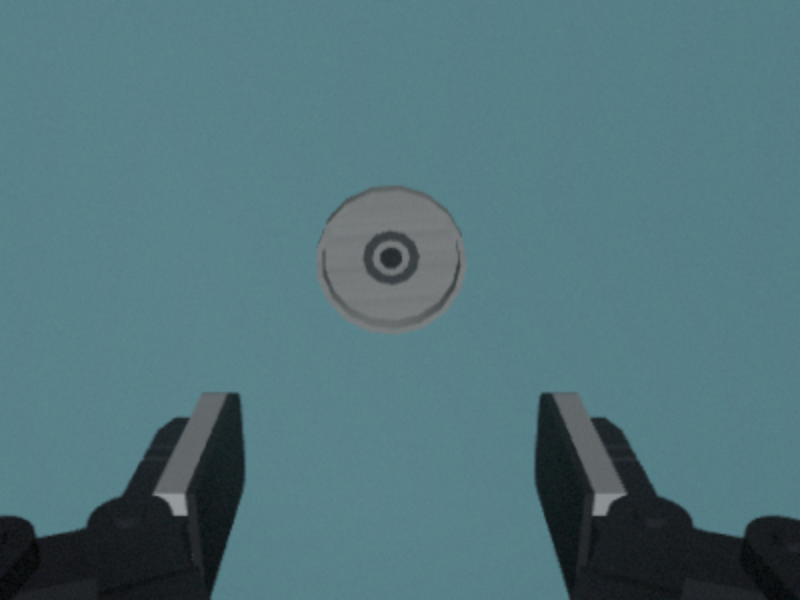

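The plate's hub is at full-image pixel (315,228), centred between the jaws and about 6.5 mm nearer the base than the TCP.

Emit:
drive_tool(
  commands=[
    [[0.045, 0, 0.1], [0, 0, 0], -0.4],
    [[0.045, 0, 0.22], [0, 0, 0], -0.4],
    [[0.045, 0, 0.34], [0, 0, 0], -0.4],
    [[0.045, 0, 0.45], [0, 0, 0], -0.4],
    [[0.045, 0, 0.55], [0, 0, 0], -0.4],
    [[0.045, 0, 0.625], [0, 0, 0], -0.4],
    [[0.045, 0, 0.625], [0, 0, 0], -0.4],
    [[0.045, 0, 0.625], [0, 0, 0], 1],
  ],
)

```text
time_s: 25.5
tool_pos: [0.6108, 0.3071, 0.0003]
eef_rot: [3.141, 0.001, 2.926]
wrist_force: [-0.4, -0.0, 3.2]
width: 0.518
```

Emit:
drive_tool(
  commands=[
    [[0, 0, 0], [0, 0, 0], 1],
    [[0, 0, 0], [0, 0, 0], 1],
    [[0, 0, 0], [0, 0, 0], 1],
    [[0, 0, -0.1], [0, 0, 0], 1],
    [[0, 0, -0.3], [0, 0, 0], 1],
    [[0, 0, -0.5], [0, 0, 0], 1],
    [[0, 0, -0.7], [0, 0, 0], 1],
    [[0, 0, -0.8], [0, 0, 0], 1],
  ],
)

```text
time_s: 26.5
tool_pos: [0.611, 0.3073, 0.122]
eef_rot: [3.14, 0.002, 2.926]
wrist_force: [0.6, -0.6, -0.5]
width: 0.513
```

```bash
python3 - <<'E'
from h import *
p=look("wrist",["clamp_plate_mid"],{"clamp_plate_mid":.125})
s=status.observe();R=Rn.from_euler("xyz",s["eef_rot"])
X=sil(p,"clamp_plate_mid",s["tool_pos"][2]+.007)
print(R.inv().apply(X-s["tool_pos"]));save(p,"w8.png",(120,240,520,480))
go(.533,-.0725,.12,-.215+np.pi)
E
```

```text
clamp_plate_mid 0.98 [315.  314.7] [0.6112 0.3075 0.125 ]
sil clamp_plate_mid 0.66 ((314.42633056640625, 316.5745849609375), (110.03190612792969, 115.2309799194336), 94.1104965209961) [0.61   0.3075 0.1285]
[ 0.0012 -0.0001 -0.007 ]
shift [-0.036 -2.583 -0.002] turn [ 0.0004  0.0003 -0.0001] from [0.6104 0.3072 0.1199] [3.141  0.0005 2.9265] w 0.5128089649388328 t 26.65
```

View pics/w8.png

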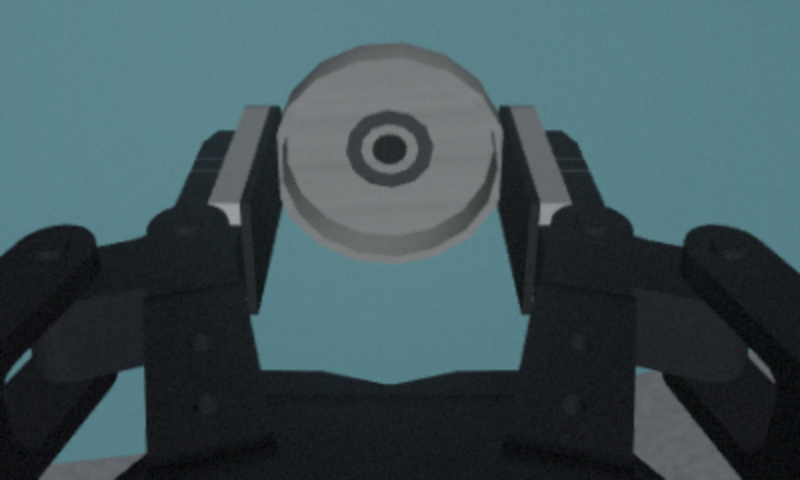

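The plate is held level and centred. I'll carry it to the transformer.

Emit:
drive_tool(
  commands=[
    [[0, -0.2, 0], [0, 0, 0], 1],
    [[0, -0.4, 0], [0, 0, 0], 1],
    [[0, -0.6, 0], [0, 0, 0], 1],
    [[-0.01, -0.8, 0], [0, 0, 0], 1],
    [[-0.01, -0.95, 0], [0, 0, 0], 1],
    [[-0.01, -1, 0], [0, 0, 0], 1],
    [[-0.01, -1, 0], [0, 0, 0], 1],
    [[-0.01, -1, 0], [0, 0, 0], 1],
  ],
)

```text
time_s: 27.65
tool_pos: [0.5799, 0.1617, 0.1194]
eef_rot: [3.141, -0.0, 2.928]
wrist_force: [-0.2, 0.3, -0.8]
width: 0.517
```

Emit:
drive_tool(
  commands=[
    [[0, -0.2, 0], [0, 0, 0], 1],
    [[0, -0.4, 0], [0, 0, 0], 1],
    [[0, -0.6, 0], [0, 0, 0], 1],
    [[-0.01, -0.8, 0], [0, 0, 0], 1],
    [[-0.01, -0.95, 0], [0, 0, 0], 1],
    [[-0.01, -1, 0], [0, 0, 0], 1],
    [[-0.01, -1, 0], [0, 0, 0], 1],
    [[-0.01, -1, 0], [0, 0, 0], 1],
  ],
)

```text
time_s: 28.65
tool_pos: [0.5496, 0.0149, 0.1195]
eef_rot: [3.141, 0.0, 2.928]
wrist_force: [-0.1, 0.7, -0.5]
width: 0.514
```

```bash
python3 - <<'E'
from h import *
p=look("wrist",["transformer_mid","clamp_plate_mid"],{"transformer_mid":.027,"clamp_plate_mid":.125})
im=cv2.cvtColor(p["color"],cv2.COLOR_RGB2HSV);m=cv2.inRange(im,(10,120,80),(30,255,255))
cs=cv2.findContours(m,cv2.RETR_CCOMP,cv2.CHAIN_APPROX_NONE)[0];cs=sorted(cs,key=cv2.contourArea)[::-1][:2]
for c in cs:e=cv2.fitEllipse(c);print(e,cv2.contourArea(c),onz(p,e[0],.03),onz(p,e[0],.042))
save(p,"w9.png")
go(.533,-.0725,.0425,-.215+np.pi)
E
```

```text
transformer_mid 0.56 [181.7 243.6] [ 0.5345 -0.0705  0.027 ]
clamp_plate_mid 0.83 [314.3 318.1] [0.5498 0.0148 0.125 ]
((176.74032592773438, 243.860107421875), (93.88397979736328, 98.69258880615234), 52.30020523071289) 7254.0 [ 0.5332 -0.0725  0.03  ] [ 0.53  -0.067  0.042]
((173.9093780517578, 242.48672485351562), (12.661426544189453, 27.987470626831055), 105.3465805053711) 193.0 [ 0.5319 -0.074   0.03  ] [ 0.5288 -0.0685  0.042 ]
shift [-0.0161 -0.5891  0.5129] turn [ 0.0002 -0.0001  0.0008] from [0.5494 0.0143 0.1195] [ 3.1413 -0.0001  2.9278] w 0.5154916828490114 t 28.8
```

View pics/w9.png

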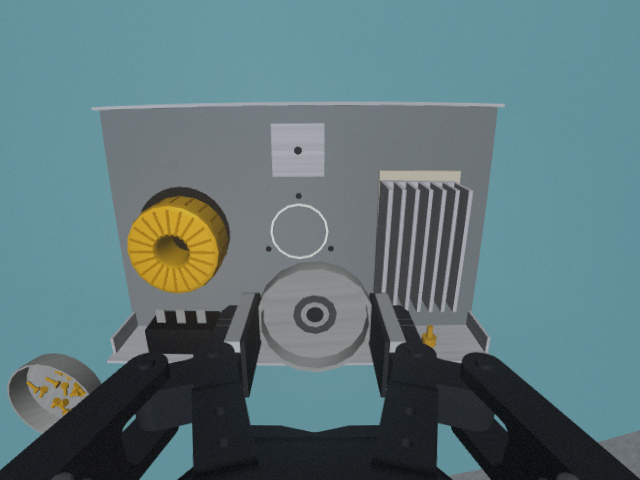

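The transformer's top face is centred near (171,249), which maps to about (0.533, -0.072). The plate hangs at (315,315). I'll set it down.

Emit:
drive_tool(
  commands=[
    [[-0.02, -0.2, 0], [0, 0, 0], 1],
    [[-0.02, -0.4, 0], [0, 0, 0], 1],
    [[-0.02, -0.59, 0], [0, 0, 0], 1],
    [[-0.02, -0.59, 0.1], [0, 0, 0], 1],
    [[-0.02, -0.59, 0.25], [0, 0, 0], 1],
    [[-0.02, -0.59, 0.4], [0, 0, 0], 1],
    [[-0.02, -0.59, 0.4], [0, 0, 0], 1],
    [[-0.02, -0.59, 0.4], [0, 0, 0], 1],
  ],
)

```text
time_s: 29.8
tool_pos: [0.5336, -0.0731, 0.0598]
eef_rot: [3.141, 0.0, 2.927]
wrist_force: [-0.4, -0.2, -1.6]
width: 0.519
```

```bash
python3 - <<'E'
from h import *
p=get_image("wrist");save(p,"w10.png",(120,200,520,480))
go(.534,-.0725,.0425,-.215+np.pi)
E
```

```text
shift [0.0002 0.0057 0.1178] turn [0.0001 0.0006 0.0002] from [ 0.5338 -0.0733  0.0602] [3.1414 0.0009 2.927 ] w 0.5168049785569305 t 29.85
```

View pics/w10.png

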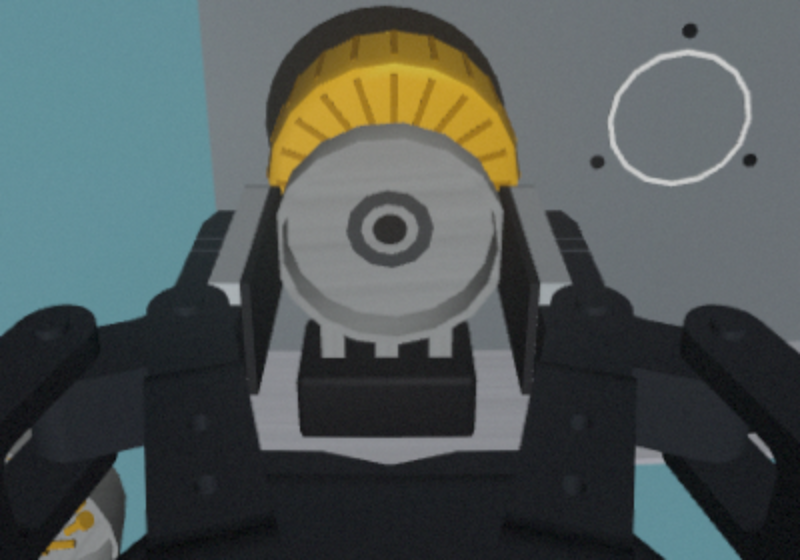

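The plate is aligned sideways: hub at crop x 390, ring centre about 393. I'll lower and release it.

Emit:
drive_tool(
  commands=[
    [[0, 0.005, 0.04], [0, 0, 0], 1],
    [[0, 0.005, 0.08], [0, 0, 0], 1],
    [[0, 0.005, 0.115], [0, 0, 0], 1],
    [[0, 0.005, 0.115], [0, 0, 0], 1],
    [[0, 0.005, 0.115], [0, 0, 0], -0.3],
    [[0, 0.005, 0.115], [0, 0, 0], -0.4],
    [[0, 0.005, 0.115], [0, 0, 0], -0.4],
    [[0, 0.005, 0.115], [0, 0, 0], -0.4],
  ],
)

```text
time_s: 30.85
tool_pos: [0.5334, -0.073, 0.0422]
eef_rot: [-3.142, -0.0, 2.926]
wrist_force: [0.3, 0.1, 0.2]
width: 0.704
```

Emit:
drive_tool(
  commands=[
    [[0, 0, -0.1], [0, 0, 0], -0.4],
    [[0, 0, -0.3], [0, 0, 0], -0.4],
    [[0, 0, -0.5], [0, 0, 0], -0.4],
    [[0, 0, -0.7], [0, 0, 0], -0.4],
    [[0, 0, -0.8], [0, 0, 0], -0.5],
    [[0, 0, -0.8], [0, 0, 0], -0.5],
    [[0, 0, -0.8], [0, 0, 0], -0.5],
    [[0, 0, -0.8], [0, 0, 0], -0.5],
  ],
)

```text
time_s: 31.85
tool_pos: [0.5328, -0.073, 0.1612]
eef_rot: [-3.141, -0.002, 2.926]
wrist_force: [0.6, 0.7, -0.2]
width: 0.749
```

```bash
python3 - <<'E'
from h import *
p=look("wrist",["transformer_mid","clamp_plate_mid","capacitor_mid"],{"transformer_mid":.027,"clamp_plate_mid":.047})
sil(p,"clamp_plate_mid",.048)
save(p,"w11.png")
go(.499,-.2515,.17,-.215+np.pi)
E
```

```text
clamp_plate_mid 0.69 [316.1 228.9] [ 0.5329 -0.072   0.047 ]
capacitor_mid 0.79 [ 86.6 219.6] [ 0.4949 -0.2484  0.021 ]
sil clamp_plate_mid 0.66 ((314.6666259765625, 230.3462677001953), (65.18949890136719, 66.34873962402344), 98.45516204833984) [ 0.5335 -0.0731  0.048 ]
shift [-0.0305 -1.2112 -0.0536] turn [-0.0001 -0.0004 -0.0001] from [ 0.5333 -0.073   0.1619] [-3.1414 -0.0006  2.9264] w 0.749222900512016 t 32.1
```

View pics/w11.png

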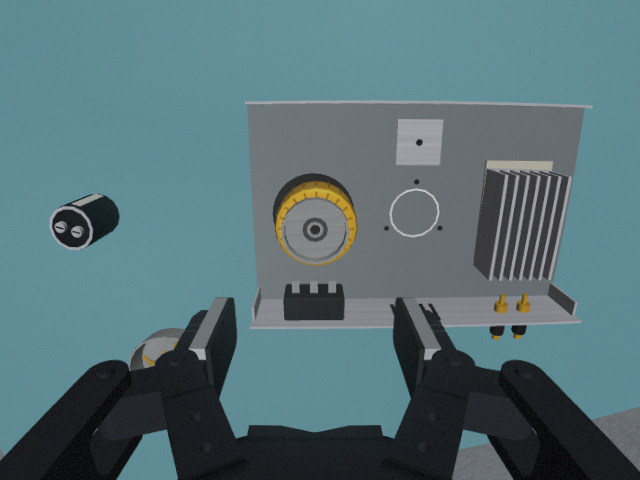

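The plate sits concentric on the transformer at (315,230), with an even yellow margin. Capacitor next.

Emit:
drive_tool(
  commands=[
    [[-0.01, -0.2, 0], [0, 0, 0], -0.5],
    [[-0.02, -0.4, 0], [0, 0, 0], -0.5],
    [[-0.03, -0.6, 0], [0, 0, 0], -0.5],
    [[-0.03, -0.8, 0], [0, 0, 0], -0.5],
    [[-0.03, -1, 0], [0, 0, 0], -0.5],
    [[-0.03, -1, 0], [0, 0, 0], -0.5],
    [[-0.03, -1, 0], [0, 0, 0], -0.5],
    [[-0.03, -1, 0], [0, 0, 0], -0.5],
  ],
)

```text
time_s: 33.1
tool_pos: [0.5061, -0.2193, 0.1622]
eef_rot: [3.141, -0.0, 2.928]
wrist_force: [0.4, 1.0, 0.1]
width: 0.75
```

Emit:
drive_tool(
  commands=[
    [[0, -0.1, 0], [0, 0, 0], -0.5],
    [[0, -0.21, 0], [0, 0, 0], -0.5],
    [[0, -0.21, 0.1], [0, 0, 0], -0.5],
    [[0, -0.21, 0.2], [0, 0, 0], -0.5],
    [[0, -0.21, 0.3], [0, 0, 0], -0.5],
    [[0, -0.21, 0.3], [0, 0, 0], -0.5],
    [[0, -0.21, 0.3], [0, 0, 0], -0.5],
    [[0, -0.21, 0.3], [0, 0, 0], -0.5],
  ],
)

```text
time_s: 34.1
tool_pos: [0.4994, -0.2514, 0.1178]
eef_rot: [-3.141, 0.001, 2.927]
wrist_force: [-0.4, -0.9, 1.0]
width: 0.748
```

```bash
python3 - <<'E'
from h import *
p=look("wrist",["capacitor_mid"])
r=models.silhouettes(p,"capacitor_mid")[0]["pixels"];ys,xs=np.where(r);print(xs.min(),xs.max(),ys.min(),ys.max())
xb=xs[ys>ys.max()-25];c=((xb.min()+xb.max())/2,ys.max()-(xb.max()-xb.min())/2);print(c,onz(p,c,.042))
save(p,"w12.png",(160,100,480,340))
go(.5,-.2515,.02,-.215+np.pi)
E
```

```text
capacitor_mid 0.98 [314.3 232.8] [ 0.4968 -0.251   0.021 ]
288 345 198 266
(np.float64(316.5), np.float64(237.5)) [ 0.4933 -0.2489  0.042 ]
shift [-0.0045  0.      0.6514] turn [-0.0001  0.0004 -0.0001] from [ 0.4993 -0.2513  0.1177] [-3.1415  0.0007  2.9264] w 0.7538645921621194 t 34.25
```

View pics/w12.png

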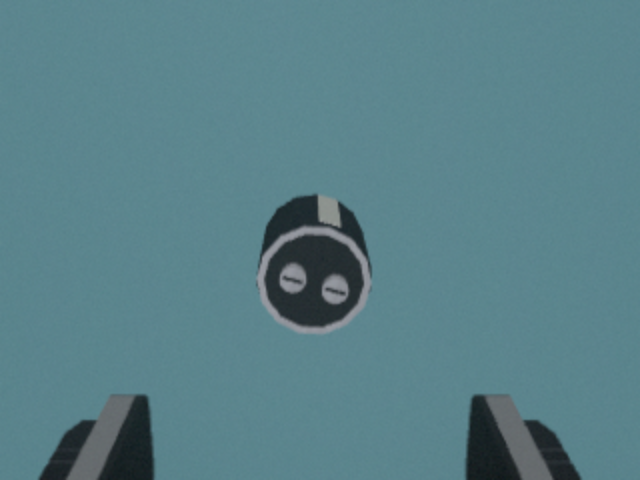

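The capacitor's top is centred at full-image pixel (317,239), between the jaws and about 3 mm nearer the base than the TCP.

Emit:
drive_tool(
  commands=[
    [[0.02, 0, 0.15], [0, 0, 0], -0.5],
    [[0.02, 0, 0.3], [0, 0, 0], -0.5],
    [[0.02, 0, 0.45], [0, 0, 0], -0.5],
    [[0.02, 0, 0.6], [0, 0, 0], -0.5],
    [[0.02, 0, 0.685], [0, 0, 0], -0.5],
    [[0.02, 0, 0.685], [0, 0, 0], -0.5],
    [[0.02, 0, 0.685], [0, 0, 0], 1],
    [[0.02, 0, 0.685], [0, 0, 0], 1],
  ],
)

```text
time_s: 35.25
tool_pos: [0.4967, -0.2509, 0.0157]
eef_rot: [-3.141, 0.001, 2.926]
wrist_force: [-0.7, 0.5, 3.0]
width: 0.392
```

Emit:
drive_tool(
  commands=[
    [[0, 0, 0], [0, 0, 0], 1],
    [[0, 0, 0], [0, 0, 0], 1],
    [[0, 0, 0], [0, 0, 0], 1],
    [[0, 0, -0.1], [0, 0, 0], 1],
    [[0, 0, -0.3], [0, 0, 0], 1],
    [[0, 0, -0.5], [0, 0, 0], 1],
    [[0, 0, -0.7], [0, 0, 0], 1],
    [[0, 0, -0.7], [0, 0, 0], 1],
  ],
)

```text
time_s: 36.25
tool_pos: [0.4975, -0.2514, 0.1228]
eef_rot: [-3.141, 0.005, 2.926]
wrist_force: [0.5, 0.1, -1.5]
width: 0.389
```

```bash
python3 - <<'E'
from h import *
p=look("wrist",["capacitor_mid"],{"capacitor_mid":.126})
go(.5485,.0045,.12,-.215+np.pi)
E
```

```text
capacitor_mid 0.96 [313.6 316.5] [ 0.4982 -0.2519  0.126 ]
shift [0.0224 1.736  0.0013] turn [-0.0001  0.0007 -0.0001] from [ 0.4962 -0.2506  0.1202] [-3.1415  0.0011  2.9264] w 0.3847861712301317 t 36.35
```

Emit:
drive_tool(
  commands=[
    [[0, 0.15, 0], [0, 0, 0], 1],
    [[0, 0.32, 0], [0, 0, 0], 1],
    [[0, 0.5, 0], [0, 0, 0], 1],
    [[0.01, 0.68, 0], [0, 0, 0], 1],
    [[0.01, 0.82, 0], [0, 0, 0], 1],
    [[0.01, 0.87, 0], [0, 0, 0], 1],
    [[0.01, 0.87, 0], [0, 0, 0], 1],
    [[0.01, 0.87, 0], [0, 0, 0], 1],
  ],
)

```text
time_s: 37.35
tool_pos: [0.5222, -0.124, 0.1194]
eef_rot: [-3.141, -0.0, 2.925]
wrist_force: [-0.4, 0.1, -0.9]
width: 0.391
```

Emit:
drive_tool(
  commands=[
    [[0, 0.15, 0], [0, 0, 0], 1],
    [[0, 0.32, 0], [0, 0, 0], 1],
    [[0, 0.5, 0], [0, 0, 0], 1],
    [[0.01, 0.68, 0], [0, 0, 0], 1],
    [[0.01, 0.82, 0], [0, 0, 0], 1],
    [[0.01, 0.87, 0], [0, 0, 0], 1],
    [[0.01, 0.87, 0], [0, 0, 0], 1],
    [[0.01, 0.87, 0], [0, 0, 0], 1],
  ],
)

```text
time_s: 38.35
tool_pos: [0.5487, 0.0035, 0.1196]
eef_rot: [-3.141, 0.0, 2.925]
wrist_force: [0.6, -0.2, -1.0]
width: 0.391
```

```bash
python3 - <<'E'
from h import *
p=look("wrist",["capacitor_mid"],{"capacitor_mid":.126})
go(.5485,.0045,.0257,-.215+np.pi)
E
```

```text
capacitor_mid 0.98 [312.  315.3] [0.5469 0.0029 0.126 ]
shift [0.0031 0.0047 0.626 ] turn [-0.0003  0.     -0.0012] from [0.5488 0.0038 0.1196] [-3.1411  0.      2.9247] w 0.39365077059659875 t 38.45
```

Emit:
drive_tool(
  commands=[
    [[0, 0.01, 0.1], [0, 0, 0], 1],
    [[0, 0.01, 0.22], [0, 0, 0], 1],
    [[0, 0.01, 0.34], [0, 0, 0], 1],
    [[0, 0.01, 0.45], [0, 0, 0], 1],
    [[0, 0.01, 0.54], [0, 0, 0], 1],
    [[0, 0.01, 0.59], [0, 0, 0], 1],
    [[0, 0.01, 0.62], [0, 0, 0], 1],
    [[0, 0.01, 0.62], [0, 0, 0], 1],
  ],
)

```text
time_s: 39.45
tool_pos: [0.5494, 0.0064, 0.0266]
eef_rot: [-3.142, 0.0, 2.926]
wrist_force: [-0.4, -0.7, -0.7]
width: 0.39
```

Emit:
drive_tool(
  commands=[
    [[0, 0, 0], [0, 0, 0], 1],
    [[0, 0, 0], [0, 0, 0], 0],
    [[0, 0, 0], [0, 0, 0], -0.15],
    [[0, 0, 0], [0, 0, 0], -0.15],
    [[0, 0, -0.2], [0, 0, 0], -0.15],
    [[0, 0, -0.5], [0, 0, 0], -0.15],
    [[0, 0, -0.8], [0, 0, 0], -0.15],
    [[0, 0, -0.95], [0, 0, 0], -0.15],
  ],
)

```text
time_s: 40.45
tool_pos: [0.5501, 0.0063, 0.1716]
eef_rot: [3.141, 0.003, 2.926]
wrist_force: [0.3, 0.4, -0.8]
width: 0.577
```

```bash
python3 - <<'E'
from h import *
p=look("wrist",["capacitor_mid","transformer_mid","clamp_plate_mid","heat_sink_mid"],{"capacitor_mid":.031,"clamp_plate_mid":.047,"transformer_mid":.027,"heat_sink_mid":.0275})
save(p,"w13.png")
go(.364,.289,.17,-.215+np.pi)
E
```

```text
capacitor_mid 0.94 [311.8 218.2] [0.5499 0.0043 0.031 ]
clamp_plate_mid 0.98 [204.  224.8] [ 0.5335 -0.0723  0.047 ]
heat_sink_mid 0.91 [413.1 219.4] [0.5684 0.0807 0.0275]
shift [ 1.6053  1.577  -0.01  ] turn [-0.0002 -0.0006 -0.0001] from [0.5488 0.0065 0.1683] [-3.1413 -0.001   2.9265] w 0.5791809512548974 t 40.7
```

View pics/w13.png

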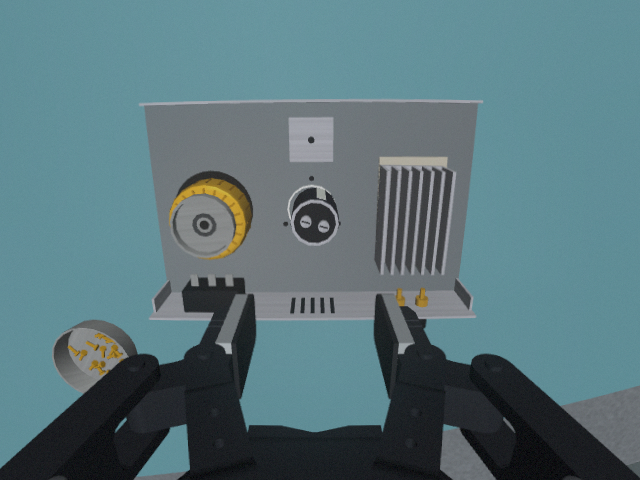

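The capacitor stands on its ring at (314,215), a millimetre or two off centre, and its neighbours are undisturbed. Last part: the rectifier.

Emit:
drive_tool(
  commands=[
    [[0.15, 0.15, 0], [0, 0, 0], -0.15],
    [[0.35, 0.35, 0], [0, 0, 0], -0.15],
    [[0.55, 0.55, 0], [0, 0, 0], -0.15],
    [[0.72, 0.72, 0], [0, 0, 0], -0.15],
    [[0.8, 0.79, 0], [0, 0, 0], -0.15],
    [[0.8, 0.79, 0], [0, 0, 0], -0.15],
    [[0.8, 0.79, 0], [0, 0, 0], -0.15],
    [[0.8, 0.79, 0], [0, 0, 0], -0.15],
  ],
)

```text
time_s: 41.7
tool_pos: [0.458, 0.1466, 0.169]
eef_rot: [-3.141, 0.0, 2.924]
wrist_force: [0.2, -0.3, 0.3]
width: 0.574
```

Emit:
drive_tool(
  commands=[
    [[0.15, 0.15, 0], [0, 0, 0], -0.15],
    [[0.35, 0.35, 0], [0, 0, 0], -0.15],
    [[0.55, 0.55, 0], [0, 0, 0], -0.15],
    [[0.72, 0.72, 0.1], [0, 0, 0], -0.15],
    [[0.8, 0.79, 0.2], [0, 0, 0], -0.15],
    [[0.8, 0.79, 0.3], [0, 0, 0], -0.15],
    [[0.8, 0.79, 0.3], [0, 0, 0], -0.15],
    [[0.8, 0.79, 0.3], [0, 0, 0], -0.15],
  ],
)

```text
time_s: 42.7
tool_pos: [0.3661, 0.2888, 0.1245]
eef_rot: [3.141, 0.0, 2.925]
wrist_force: [0.2, 0.1, 0.6]
width: 0.576
```

```bash
python3 - <<'E'
from h import *
p=look("wrist",["rectifier_mid"])
save(p,"w14.png",(200,120,440,300))
g=cv2.cvtColor(p["color"],cv2.COLOR_RGB2HSV);m=cv2.inRange(g,(0,0,0),(180,255,90));
n,l,st,ce=cv2.connectedComponentsWithStats(m[:290])
for i in range(1,n):
    if st[i,4]>300: print(st[i],ce[i],"rect",cv2.minAreaRect(np.argwhere(l==i)[:,::-1].astype(np.float32)))
r=models.silhouettes(p,"rectifier_mid")[0]["pixels"].astype(np.uint8)
c=max(cv2.findContours(r,0,1)[0],key=cv2.contourArea);b=cv2.boxPoints(cv2.minAreaRect(c));w=np.array([onz(p,q,.008) for q in b]);print(b,w,w.mean(0))
for i in range(4):d=w[(i+1)%4]-w[i];print(np.hypot(d[0],d[1]),np.arctan2(d[1],d[0]))
go(.364,.289,.1,-.215+np.pi)
E
```

```text
rectifier_mid 0.98 [315.5 227.3] [0.3669 0.2893 0.005 ]
[ 287  201   56   56 1456] [314.6147 227.8812] rect ((314.5, 229.00003051757812), (41.79999923706055, 42.000003814697266), 53.13010025024414)
[[284.5122 225.3903]
 [317.9268 198.6585]
 [345.3415 232.9268]
 [311.9268 259.6585]] [[0.3599 0.2686 0.008 ]
 [0.3462 0.2955 0.008 ]
 [0.3745 0.3092 0.008 ]
 [0.3893 0.2818 0.008 ]] [0.3675 0.2887 0.008 ]
0.030221136427586844 2.041739227241502
0.03141886048551037 0.4502452296749412
0.03114357789350656 -1.0763824242114117
0.032181068012770035 -2.7192724658540377
shift [ 0.0129 -0.0038  0.1641] turn [ 0.0006  0.0004 -0.0007] from [0.366  0.2891 0.1246] [3.1407 0.0006 2.9255] w 0.5782584634945055 t 42.85
```

View pics/w14.png

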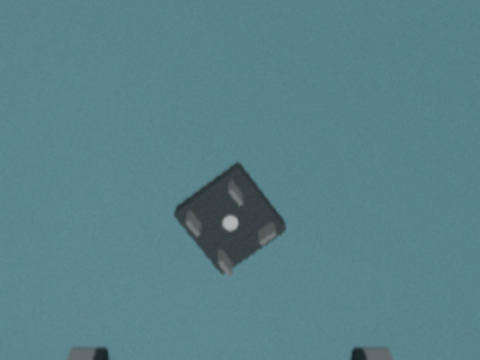

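The rectifier is at full-image pixel (315,231), with edges turned about 38° from the image axes, which is a world angle of about 0.46 rad. I'll turn the tool +0.675 rad in yaw (-0.43 about tool z), descend and grip.

Emit:
drive_tool(
  commands=[
    [[-0.01, 0, 0], [0, 0, -0.1], -0.15],
    [[-0.01, 0, 0.1], [0, 0, -0.2], -0.15],
    [[-0.01, 0, 0.2], [0, 0, -0.3], -0.15],
    [[-0.01, 0, 0.3], [0, 0, -0.4], -0.15],
    [[-0.01, 0, 0.4], [0, 0, -0.43], -0.15],
    [[-0.01, 0, 0.4], [0, 0, -0.43], -0.15],
    [[-0.01, 0, 0.4], [0, 0, -0.43], -0.15],
    [[-0.01, 0, 0.4], [0, 0, -0.43], -0.15],
  ],
)

```text
time_s: 43.85
tool_pos: [0.3672, 0.2891, 0.0647]
eef_rot: [3.141, 0.001, -2.682]
wrist_force: [-0.3, 0.0, -1.4]
width: 0.578
```

```bash
python3 - <<'E'
from h import *
p=look("wrist",["rectifier_mid"])
r=models.silhouettes(p,"rectifier_mid")[0]["pixels"].astype(np.uint8)
c=max(cv2.findContours(r,0,1)[0],key=cv2.contourArea);print(cv2.minAreaRect(c))
go(.367,.289,.002,3.60)
E
```

```text
rectifier_mid 0.73 [310.9 256.4] [0.3674 0.287  0.005 ]
((313.0, 260.0), (56.0, 52.0), 90.0)
shift [ 0.0008 -0.0005  0.4164] turn [0.0001 0.0005 0.001 ] from [0.367  0.2891 0.0645] [ 3.1415  0.0007 -2.6816] w 0.5752825567081257 t 44.0
```

Aligned: the box is at exactly 90°. Descend and grip.

Emit:
drive_tool(
  commands=[
    [[0, 0, 0.1], [0, 0, 0], -0.15],
    [[0, 0, 0.2], [0, 0, 0], -0.15],
    [[0, 0, 0.3], [0, 0, 0], -0.15],
    [[0, 0, 0.38], [0, 0, 0], -0.15],
    [[0, 0, 0.415], [0, 0, 0], -0.15],
    [[0, 0, 0.415], [0, 0, 0], -0.15],
    [[0, 0, 0.415], [0, 0, 0], 1],
    [[0, 0, 0.415], [0, 0, 0], 1],
  ],
)

```text
time_s: 45.0
tool_pos: [0.3671, 0.289, 0.0025]
eef_rot: [3.141, 0.001, -2.681]
wrist_force: [-0.2, -0.7, 5.6]
width: 0.313
```

Emit:
drive_tool(
  commands=[
    [[0, 0, 0], [0, 0, 0], 1],
    [[0, 0, 0], [0, 0, 0], 1],
    [[0, 0, 0], [0, 0, 0], 1],
    [[0, 0, -0.1], [0, 0, 0.05], 1],
    [[0, 0, -0.3], [0, 0, 0.15], 1],
    [[0, 0, -0.5], [0, 0, 0.25], 1],
    [[0, 0, -0.7], [0, 0, 0.35], 1],
    [[0, 0, -0.8], [0, 0, 0.43], 1],
  ],
)

```text
time_s: 46.0
tool_pos: [0.3673, 0.2893, 0.1238]
eef_rot: [3.139, 0.001, 2.922]
wrist_force: [0.1, 1.5, -0.0]
width: 0.307
```

```bash
python3 - <<'E'
from h import *
p=look("wrist",["rectifier_mid"],{"rectifier_mid":.125})
c=np.array([.5485,.0045]);t=c-.055*np.array([np.cos(-.215),np.sin(-.215)]);print(t)
go(.4945,.0162,.12,-.215+np.pi)
E
```

```text
rectifier_mid 0.64 [315.3 311.5] [0.3669 0.2897 0.125 ]
[0.4948 0.0162]
shift [-1.2185 -1.5983  0.0212] turn [ 0.0019  0.0012 -0.0011] from [0.3675 0.2896 0.1235] [3.1386 0.0019 2.9249] w 0.30997366437324664 t 46.1
```

Emit:
drive_tool(
  commands=[
    [[-0.12, -0.15, 0], [0, 0, 0], 1],
    [[-0.25, -0.32, 0], [0, 0, 0], 1],
    [[-0.38, -0.5, 0], [0, 0, 0], 1],
    [[-0.5, -0.66, 0], [0, 0, 0], 1],
    [[-0.58, -0.77, 0], [0, 0, 0], 1],
    [[-0.61, -0.8, 0], [0, 0, 0], 1],
    [[-0.61, -0.8, 0], [0, 0, 0], 1],
    [[-0.61, -0.8, 0], [0, 0, 0], 1],
  ],
)

```text
time_s: 47.1
tool_pos: [0.4302, 0.1531, 0.1216]
eef_rot: [3.141, -0.0, 2.928]
wrist_force: [0.2, 0.7, 0.1]
width: 0.311
```

Emit:
drive_tool(
  commands=[
    [[-0.12, -0.15, 0], [0, 0, 0], 1],
    [[-0.25, -0.32, 0], [0, 0, 0], 1],
    [[-0.38, -0.5, 0], [0, 0, 0], 1],
    [[-0.5, -0.66, 0], [0, 0, 0], 1],
    [[-0.58, -0.77, 0], [0, 0, 0], 1],
    [[-0.61, -0.8, 0], [0, 0, 0], 1],
    [[-0.61, -0.8, 0], [0, 0, 0], 1],
    [[-0.61, -0.8, 0], [0, 0, 0], 1],
  ],
)

```text
time_s: 48.1
tool_pos: [0.4941, 0.0166, 0.1217]
eef_rot: [3.141, -0.0, 2.928]
wrist_force: [-0.3, 0.9, -0.5]
width: 0.314
```

```bash
python3 - <<'E'
from h import *
p=look("wrist",["rectifier_mid","capacitor_mid"],{"rectifier_mid":.125,"capacitor_mid":.031})
go(.4945,.0162,.0125,-.215+np.pi)
E
```

```text
rectifier_mid 0.84 [313.6 312.5] [0.4929 0.0165 0.125 ]
shift [-0.0022  0.0004  0.7287] turn [ 0.0001 -0.0001  0.0007] from [0.4942 0.0162 0.1218] [ 3.1414 -0.0002  2.9277] w 0.30472169941601257 t 48.25
```

Emit:
drive_tool(
  commands=[
    [[0, 0, 0.12], [0, 0, 0], 1],
    [[0, 0, 0.26], [0, 0, 0], 1],
    [[0, 0, 0.4], [0, 0, 0], 1],
    [[0, 0, 0.53], [0, 0, 0], 1],
    [[0, 0, 0.63], [0, 0, 0], 1],
    [[0, 0, 0.7], [0, 0, 0], 1],
    [[0, 0, 0.727], [0, 0, 0], 1],
    [[0, 0, 0.727], [0, 0, 0], 1],
  ],
)

```text
time_s: 49.25
tool_pos: [0.4945, 0.0154, 0.0129]
eef_rot: [3.141, 0.0, 2.926]
wrist_force: [-0.4, -0.2, 0.2]
width: 0.31
```

Emit:
drive_tool(
  commands=[
    [[0, 0, 0], [0, 0, 0], 1],
    [[0, 0, 0], [0, 0, 0], 0.2],
    [[0, 0, 0], [0, 0, 0], 0.1],
    [[0, 0, 0], [0, 0, 0], 0.1],
    [[0, 0, -0.15], [0, 0, 0], 0.1],
    [[0, 0, -0.4], [0, 0, 0], 0.1],
    [[0, 0, -0.7], [0, 0, 0], 0.1],
    [[0, 0, -0.9], [0, 0, 0], 0.1],
  ],
)

```text
time_s: 50.25
tool_pos: [0.4947, 0.0153, 0.1497]
eef_rot: [3.141, 0.001, 2.926]
wrist_force: [0.6, 0.4, -0.2]
width: 0.442
```

Emit:
drive_tool(
  commands=[
    [[0, 0, -0.1], [0, 0, 0], 0.1],
    [[0.1, 0, -0.2], [0, 0, 0], 0.1],
    [[0.2, 0, -0.3], [0, 0, 0], 0.1],
    [[0.2, 0, -0.4], [0, 0, 0], 0.1],
    [[0.2, 0, -0.4], [0, 0, 0], 0.1],
    [[0.2, 0, -0.4], [0, 0, 0], 0.1],
    [[0.2, 0, -0.4], [0, 0, 0], 0.1],
    [[0.2, 0, -0.4], [0, 0, 0], 0.1],
  ],
)

```text
time_s: 51.25
tool_pos: [0.4649, 0.0217, 0.2073]
eef_rot: [-3.141, -0.001, 2.926]
wrist_force: [-0.1, -0.4, 0.7]
width: 0.446
```

```bash
python3 - <<'E'
from h import *
Z={"rectifier_mid":.015,"capacitor_mid":.031,"clamp_plate_mid":.047,"transformer_mid":.027,"heat_sink_mid":.0275}
N=["rectifier_mid","capacitor_mid","clamp_plate_mid","transformer_mid","heat_sink_mid","chassis_mid"]
p=look("wrist",N,Z);save(p,"w15.png");q=p
print("scene");p=look("scene",N+["multimeter","screw_dish"],Z)
a=q["color"][...,::-1];pts=proj(p,[[.549,.004,.02]])[0].astype(int)
b=cv2.resize(p["color"][...,::-1][pts[1]-60:pts[1]+60,pts[0]-80:pts[0]+80],(400,300))
cv2.imwrite("pics/last.png",np.vstack([cv2.resize(a,(400,300)),b]))
print(status.observe()["width"],status.observe()["time_s"])
E
```

```text
capacitor_mid 0.87 [317.2 297.5] [0.5491 0.0057 0.031 ]
clamp_plate_mid 0.79 [228.5 305.4] [ 0.5322 -0.0711  0.047 ]
transformer_mid 0.94 [235.1 298.9] [ 0.5365 -0.0703  0.027 ]
heat_sink_mid 0.85 [400.1 297.6] [0.5677 0.081  0.0275]
chassis_mid 0.67 [318.3 289.2] [0.5512 0.0064 0.01  ]
scene
rectifier_mid 0.48 [340.3 253.7] [ 0.5313 -0.0761  0.015 ]
capacitor_mid 0.63 [365.9 228.4] [0.5532 0.0073 0.031 ]
clamp_plate_mid 0.62 [342.1 242.6] [ 0.5326 -0.0719  0.047 ]
transformer_mid 0.77 [342.8 245.9] [ 0.5303 -0.0627  0.027 ]
heat_sink_mid 0.71 [385.1 212.4] [0.569  0.0811 0.0275]
chassis_mid 0.57 [366.5 235.5] [0.5564 0.007  0.01  ]
multimeter 0.75 [209.4 368.4] [ 0.4442 -0.4321  0.    ]
screw_dish 0.89 [357.8 331.7] [ 0.6485 -0.2303  0.    ]
0.4514271163116284 52.05
```

The viewer limit is reached, so I'll check the rectifier numerically, since the network missed it in the last picture.

```bash
python3 - <<'E'
from h import *
p=get_image("wrist");P=proj(p,[[.4948,.0162,.017]])[0].round().astype(int);print(P)
g=cv2.cvtColor(p["color"],cv2.COLOR_RGB2GRAY);x,y=P
print(g[y-40:y+44:6,x-40:x+44:6])
m=(g[y-40:y+40,x-40:x+40]<70).astype(np.uint8)
n,l,st,ce=cv2.connectedComponentsWithStats(m);i=1+st[1:,4].argmax();c=ce[i]+P-40
print(st[i],c,onz(p,c,.018),cv2.minAreaRect(np.argwhere(l==i)[:,::-1].astype(np.float32)))
for r in models.landmark_of(p,"rectifier_mid")[:2]:print(r["score"],r["at"],onz(p,r["at"],.015))
p=get_image("side")
for r in models.landmark_of(p,"rectifier_mid")[:2]:print("side",r["score"],r["at"],onz(p,r["at"],.015))
E
```

```text
[316 235]
[[131 129 129 130 130 128 131 129 128 130 128 127 125 129]
 [112 116 113 122 120 122 123 120 122 131 130 131 130 130]
 [114 114 114 113 112 112 109 114 113 110 113 111 113 110]
 [116 114 116 114 114 112 111 112 112 112 112 107 110 109]
 [114 115 115 112  90  71  91  92  92 122 109 110 110 108]
 [115 115 113 113  67  63  66  66  85  75 110 109 112 111]
 [114 116 114 116  68  65  67  68  84  72 112 107 108 109]
 [115 113 114 115  66  67 188  87  68  85 112 112 111 109]
 [114 115 115 115  67  66  67  66  70  80 112 111 112 109]
 [115 114 116 113  63  65  64  65 114  93 108 108 109 108]
 [115 117 111 114 111 112 111 112 110 109 109 110 110 108]
 [114 114 114 110 113 113 113 111 111 111 111 107 107 106]
 [115 113 114 111 113 115 130 139 111 111 109 113 109 110]
 [112 116 112 113 135  94  35  36 147 147 112 111 109 107]]
[ 24  25  31  31 734] [314.0995 234.3215] [0.4933 0.0151 0.018 ] ((39.0, 40.0), (30.0, 30.0), 0.0)
0.59 [315.9, 234.2] [0.4945 0.0165 0.015 ]
side 0.44 [322.6, 275.4] [0.4961 0.0108 0.015 ]
```

```bash
python3 -c "
from plant import workorder;print(workorder.close_job())"
```

```text
the job is handed in; nothing more can be done
None
```

All five parts are set out in the chassis and released. I handed the job in at about 52 s, with the gripper empty and raised about 0.2 m above the chassis. The close call gives no verdict.

These are the last camera measurements, relative to where each part should be:

| Part | Estimated offset | Limit |
|---|---|---|
| Transformer to round pad | about 2–3 mm | 10 mm |
| Clamp plate to transformer | about 1–2 mm, looked concentric | 8 mm |
| Heat sink to thermal pad | about 3 mm, turned under 0.03 rad | 10 mm, 0.2 rad |
| Capacitor to chassis middle | about 2 mm | 12 mm |
| Rectifier to bare square | about 1–2 mm, lying flat and square | 12 mm each way |

The multimeter and dish showed no shift beyond network noise, at most about 4 mm.

**Checks that failed or disagreed:**
- **Rectifier:** The network missed it in one wrist picture. In the scene view it gave a low-score false hit on the mains-inlet side. A repeat detection and a pixel check both put it in place, and the side camera agreed to about 6 mm.
- **Transformer:** The far scene camera put it about 9 mm off in y. The closer wrist views did not show this.
- **Final picture:** I could not view it because the 16-picture limit was used up, so the last check was by numbers only.

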